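# Tidy the remotes and the glasses case into the table caddy

## Task

Tidy the table: stand the grey remote in the back slot of the leaning wooden caddy, the green glasses case in its middle slot and the white remote in its front slot, each dropped in end-down until it rests on the slot's floor. Both remotes must stand with their red end up; the case may stand on either end. Leave everything else on the table where it is.

Things in the scene. Friction and masses are not known exactly. Their poses are not given: they have to be found in the camera images.
- grey_remote: Dark grey TV remote with black buttons, a block 185 x 46 x 22 mm (length x, width y, thickness z), about 0.13 kg, starts lying flat, buttons up. Origin at the centre of the block; its x axis runs lengthwise to the top end, which is marked by a red window and a red button; z points out of the button face.
- white_remote: White remote with black buttons, a block 140 x 42 x 18 mm (length x, width y, thickness z), about 0.08 kg, starts lying flat, buttons up. Origin at the centre of the block; its x axis runs lengthwise to the top end, which is marked by a red window and a red button; z points out of the button face.
- glasses_case: Hard sage-green glasses case with a brass seam, rigid and closed, a rounded block 160 x 50 x 32 mm (length x, width y, thickness z), about 0.11 kg, starts lying flat. Origin at its centre, x lengthwise; both ends are alike.
- caddy: Base plate of the caddy, brass, 150 x 86 x 8 mm, fixed to the table; it carries the rack. Origin at table height under the rack's origin, 15 mm in front of the plate's centre; x points to the caddy's back (roughly away from the robot), z up.
- rack: Pale wooden rack on that base: 3 open slots one behind another along its x, 132 (x) by 74 mm (y), leaning back 0.45 rad, so z (along the slots, out of their mouths) tilts to the back. Origin 12 mm above the table. Walls 6 mm. Cross walls front to back centred at x -63, -27, 23, 63, tops at z 55, 81, 108, 118; side wall tops at z 60, 85, 108 (front, middle, back slot).
- front_slot (a point): Centre of the floor of the rack's front slot (30 mm in x by 62 mm in y inside; floor at rack z = 5 mm), for the white remote. Axes as the rack's.
- middle_slot (a point): Centre of the floor of the rack's middle slot (44 mm in x by 62 mm in y inside; floor at rack z = 26 mm), for the glasses case. Axes as the rack's.
- back_slot (a point): Centre of the floor of the rack's back slot (34 mm in x by 62 mm in y inside; floor at rack z = 48 mm), for the grey remote. Axes as the rack's.
- thermometer: Small white room thermometer standing on the table, 20 x 50 x 42 mm high, loose; leave alone. Origin at the centre of its underside.
- candlestick: Brass candlestick without a candle, 64 mm across the foot, 120 mm high, loose; leave alone. Origin at the centre of its underside.
- mug: White mug, 80 mm across, 90 mm high, handle towards its +y, loose; leave alone. Origin at the centre of its underside.
- jar: Amber glass jar with a wooden lid, 68 mm across, 85 mm high, loose; leave alone. Origin at the centre of its underside.
- coasters: Stack of round coasters, 90 mm across, 24 mm high, one rigid piece, loose; leave alone. Origin at the centre of its underside.
- sugar_bowl: Blue bowl, 110 mm across, 55 mm high, loose; leave alone. Origin at the centre of its underside.
Things that resemble listed ones, but are neither listed nor needed, are in the scene too. Leave any purple look-alike of the glasses_case alone.

How it is judged:
At the end, for the whole second after the job is handed in: Grey remote in the back slot, case in the middle, white remote in the front slot: each centre within 22 mm (rack x) and 30 mm (rack y) of the slot's middle, lower end on the floor (centre at most 10 mm too high), in line with the slot within 0.45 rad, remotes red end up, all at rest (x of grey_remote in the frame of rack between 0.021 and 0.065 m and y of grey_remote in the frame of rack between -0.03 and 0.03 m and z of grey_remote in the frame of rack between 0.1285 and 0.1505 m and angle between the x axis of each of grey_remote, glasses_case, white_remote and the z axis of rack, either way round below 0.45 rad and linear speed of each of grey_remote, glasses_case, white_remote below 0.03 m/s and angle between each of grey_remote, white_remote's own x axis and vertical below 1 rad and x of glasses_case in the frame of rack between -0.024 and 0.02 m and y of glasses_case in the frame of rack between -0.03 and 0.03 m and z of glasses_case in the frame of rack between 0.094 and 0.116 m and x of white_remote in the frame of rack between -0.067 and -0.023 m and y of white_remote in the frame of rack between -0.03 and 0.03 m and z of white_remote in the frame of rack between 0.063 and 0.085 m); the robot touches nothing.
It fails at once if another thing on the table (thermometer, candlestick, mug, jar, coasters, sugar bowl) is pushed more than 40 mm (distance of any of thermometer, candlestick, mug, jar, coasters, sugar_bowl from where it was at the start of the episode above 0.04 m).
It fails at once if one of those things is knocked over (angle between any of thermometer, candlestick, mug, jar, coasters, sugar_bowl's own z axis and vertical above 0.6 rad).
It also fails if it takes over 72 s, if anything falls off the work surface, if the arm or the gripper's body presses on something with over 40 N, if the wrist force passes 120 N, or if a joint passes its speed limit or range.

## Robot

A 6-joint arm with a two-finger parallel gripper is mounted at the origin on the work surface. World frame = base frame: x ahead of the robot, y to its left, z up, the work surface at z = 0. Lengths are in m, angles in rad, forces in N, time in s.
With the tool pointing down it reaches from about 0.375 to 0.975 m from the base axis. Payload 3.8 kg.
Tool frame: the origin (TCP) lies midway between the tips of the shut fingers; the grasp point (between the pads) lies 19 mm behind it; z points along the fingers, y is the line along which they close (so a half turn about z gives the same grasp; the last joint's range is limited). The gripper opens to 85 mm and grips with 20 to 120 N. Pads are 22 mm wide; open, the fingers measure 114 mm over their backs; the gripper's body (76 mm by 85 mm) begins 54 mm behind the grasp point. The pads swing forward as they close: fully open they stand 13 mm farther back than shut.
Start: joints at [-1.294, 0.264, 1.604, -0, 1.274, -0.037], TCP at [0.208, -0.642, 0.231] pointing down, gripper open.
Joint ranges: [-2.63, 2.63], [-0.94, 2.18], [0.31, 2.57], [-1.31, 4.45], [0, 2.66], [-2.55, 2.55]. Speed limits (rad/s): [2.57, 2.57, 3.14, 3.14, 3.14, 3.14].

## Interface

Orientations are given as a rotation vector (axis times angle).
In Python, from workcell import * gives the robot as it stands. The module is installed in compiled form; this text tells all that it offers.
- The arm moves only by the tool apply_moves, never from a script. Its arguments are lists of equal length, an entry for each row: "fingers": the opening, from 0 (shut) to 1 (fully open); "travel": the shift along the tool's x, y, z normalised to -1 to 1, where 1 is 0.05 m, a list of three; "rotation": the turn, a rotation vector about the tool's x, y, z normalised to -1 to 1, where 1 is 6 degrees, a list of three. In form: {"fingers": [fingers, ...], "travel": [[dx, dy, dz], ...], "rotation": [[ax, ay, az], ...]}. A call has 1 to 12 rows; each row shifts and turns the commanded pose from where the row before left it, along the tool's axes as they then stand; what a row does not reach is not made up. A row lasts 1/10 s, in which the tool goes at most 50 mm and 8.59 degrees, less where a joint would pass 70% of its speed; a pose out of reach is approached as far as the arm can. A call with a number of a shift or a turn outside -1 to 1 is refused whole. A call with a gripper value outside its range is refused whole. The fingers move at their own pace and stop on an object; "newtons" is the grip in N (left out, the last holds). Time passes only in rows, so rows that do not move let the fingers close. It gives the time, the measured TCP pose, the force, the opening and the grip force at its end, in the units of the state.
- read_state(): the state, without advancing time (a new reading comes with each control period).
- read_camera(name): name is "scene" or "top" or "wrist"; returns a dict with "image" (400x640x3 uint8, red, green, blue), "fx", "fy", "cx", "cy" (pixels), "extrinsics" (4x4, takes a point from world to camera coordinates). Camera axes: x right, y down, z forward; pixel columns grow to the right and rows downward; lengths in m; the calibration is good to about 2 mm. The wrist camera is an equidistant fisheye: a pixel r from the principal point sees the ray r / f radians off the axis. A picture is of the moment at which its call begins. There is no depth.
- finish_job(): hands the job in; it is judged then, once.
Trained networks look in the newest picture that a camera, given by its name, has taken for a name from the list of things; names that differ only in an ending like _2 or _b are one class to them, and where a whole thing is asked for, a point or a joint stands for the part that bears it (a point fixed in the world has none). Each returns a list of dicts, best first, with "p" (0 to 1); they miss things now and then, are a little off and sometimes report something else, mostly with a low value. They report only what shows in the picture. A call takes as long as a camera call. They do not tell look-alikes from the thing itself.
- regions_of(camera, name): "mask" (400x640 bool, what is visible of it) and "bbox" ([left, top, width, height] in pixels, round what is visible of it).
- tip_of(camera, name): "location" ([column, row] in pixels: a listed point, or the origin of a listed thing).
The state is a dict: "time": time; "q": joint angles; "joint_vel": joint speeds; "joint_torque": joint torques, N m; "tool_pos": TCP position; "tcp_rot": TCP orientation; "wrist_force": force on the tool from outside, world axes, zero at the start; "torque": the same for the moment, N m; "width": opening from 0.0 (shut) to 1.0 (fully open); "grip_force": force on a finger pad.
Only numpy, scipy, OpenCV 4.12 (cv2) and the standard library are available. Lean on these libraries where they do the work, as an engineer would, in place of code of your own. Each camera call takes 0.05 s, during which the arm holds its last target. There are 200 camera calls.

## Working session

There is one attempt and no reset: what is moved stays moved. The work goes in short steps, Python scripts to look and compute and a tool call to move; the robot and the scene stay as the last step left them, time stands still between calls to the robot, and variables do not carry over. Pictures are saved under pics/ and viewed, at most 10 in all, crops included, and the job is handed in when it is done.

Besides the shell and the picture viewer there is one more tool, called after "Call:" as name(argument=value, ...), one argument or row to a line, values as JSON. apply_moves: Moves the arm, as the interface text tells. Scaled input: -1 to 1 covers 0.05 m each way for a shift and 6 degrees each way for a turn. Its arguments: {"type":"object","properties":{"fingers":{"type":"array","items":{"type":"number"}},"travel":{"type":"array","items":{"type":"array","items":{"type":"number"}}},"rotation":{"type":"array","items":{"type":"array","items":{"type":"number"}}},"newtons":{"type":"number"}},"required":["fingers","travel","rotation"]}

```bash
mkdir -p pics; cat > h.py <<'E'
from workcell import *
import numpy as np, cv2
from scipy.spatial.transform import Rotation as R
def save(n,im): cv2.imwrite('pics/'+n,cv2.cvtColor(im,cv2.COLOR_RGB2BGR))
def ray(c,uv):
    E=c['extrinsics']; o=-E[:3,:3].T@E[:3,3]
    d=E[:3,:3].T@np.array([(uv[0]-c['cx'])/c['fx'],(uv[1]-c['cy'])/c['fy'],1]); return o,d
def onplane(c,uv,z):
    o,d=ray(c,uv); return o+d*(z-o[2])/d[2]
def proj(c,p):
    q=c['extrinsics']@np.append(p,1); return np.array([c['fx']*q[0]/q[2]+c['cx'],c['fy']*q[1]/q[2]+c['cy']])
E
python3 - <<'E'
from h import *
for n in ['top','scene']:
    c=read_camera(n); save(n+'0.png',c['image']); print(n,c['fx'],c['cx'],c['cy'],c['extrinsics'].round(3).tolist())
    for t in ['grey_remote','white_remote','glasses_case','caddy','rack','front_slot','middle_slot','back_slot','thermometer','candlestick','mug','jar','coasters','sugar_bowl']:
        print(t,[(round(d['p'],2),np.round(d['location']).tolist(),onplane(c,d['location'],0.01).round(3).tolist()) for d in tip_of(n,t)])
print(read_state())
E
```

```text
top 389.04373810613157 315.43789575065585 201.6455178620197 [[-0.009, -1.0, -0.016, 0.012], [-0.995, 0.01, -0.1, 0.565], [0.1, 0.015, -0.995, 0.96], [0.0, 0.0, 0.0, 1.0]]
grey_remote [(0.64, [177.0, 225.0], [0.509, 0.366, 0.01])]
white_remote [(0.88, [369.0, 226.0], [0.503, -0.13, 0.01])]
glasses_case [(0.92, [270.0, 228.0], [0.498, 0.124, 0.01]), (0.61, [261.0, 305.0], [0.306, 0.148, 0.01])]
caddy [(0.84, [457.0, 226.0], [0.501, -0.354, 0.01])]
rack [(0.66, [469.0, 202.0], [0.563, -0.388, 0.01]), (0.61, [455.0, 225.0], [0.502, -0.35, 0.01])]
front_slot [(0.63, [390.0, 128.0], [0.758, -0.192, 0.01]), (0.58, [458.0, 239.0], [0.466, -0.356, 0.01])]
middle_slot [(0.69, [464.0, 220.0], [0.517, -0.373, 0.01]), (0.31, [456.0, 223.0], [0.508, -0.352, 0.01])]
back_slot [(0.79, [466.0, 202.0], [0.563, -0.38, 0.01]), (0.71, [456.0, 224.0], [0.505, -0.351, 0.01])]
thermometer [(0.74, [313.0, 275.0], [0.38, 0.014, 0.01])]
candlestick [(0.72, [314.0, 124.0], [0.773, 0.01, 0.01])]
mug [(0.79, [254.0, 128.0], [0.763, 0.167, 0.01])]
jar [(0.82, [446.0, 142.0], [0.719, -0.336, 0.01]), (0.72, [251.0, 
[... 1509 characters left out ...]
0.771, -0.166, 0.01])]
{'time': 1.5, 'q': array([-1.29390983e+00,  2.63881536e-01,  1.60397838e+00, -7.91119265e-06,
        1.27369639e+00, -3.68859293e-02]), 'joint_vel': array([ 0.00133903, -0.00073523, -0.00062486,  0.00076773, -0.00166363,
        0.00062762]), 'joint_torque': array([ 7.42117663e-04, -5.15050721e+01, -3.67710972e+01, -2.19588759e-05,
        1.10902412e-03, -3.46152751e-05]), 'tool_pos': array([ 0.20834493, -0.64204944,  0.23130387]), 'tcp_rot': array([ 3.10297233e+00,  4.90850999e-01, -4.96194605e-06]), 'wrist_force': array([-0.31919166,  0.16136076,  0.28739486]), 'torque': array([ 0.03541681, -0.04608712, -0.0073165 ]), 'grip_force': 0.0, 'width': 0.9985554113210352}
```

View pictures.

View pics/top0.png

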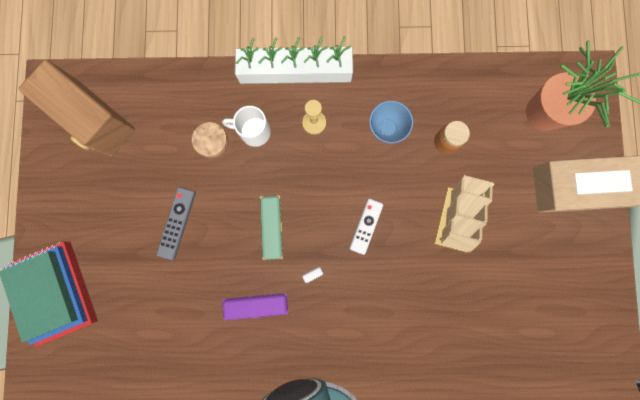

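View pics/scene0.png

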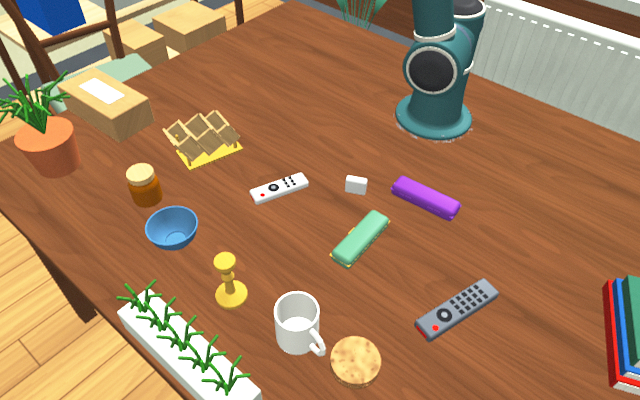

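```bash
cat > fit.py <<'E'
from h import *
from scipy.optimize import minimize
from itertools import product
def box(lo,hi): return np.array(list(product(*zip(lo,hi))),float)
def blk(l,w,t): return [box((-l/2,-w/2,0),(l/2,w/2,t))]
Rk=R.from_euler('y',0.45).as_matrix()
def rk(lo,hi): return box(lo,hi)@Rk.T+[0,0,.012]
rack=[box((-.06,-.043,0),(.09,.043,.008))]
for x,b,t in [(-.063,0,.055),(-.027,0,.081),(.023,.021,.108),(.063,.043,.118)]: rack.append(rk((x-.003,-.037,b),(x+.003,.037,t)))
for x0,x1,b,t in [(-.066,-.027,0,.06),(-.027,.023,.021,.085),(.023,.066,.043,.108)]:
    for s in (-1,1): rack.append(rk((x0,s*.034-.003,b),(x1,s*.034+.003,t)))
def rend(c,boxes,p,s=4):
    im=np.zeros((400*s,640*s),np.uint8); Rz=R.from_euler('z',p[2]).as_matrix()
    for b in boxes:
        w=b@Rz.T+[p[0],p[1],0]; uv=np.array([proj(c,q) for q in w])
        cv2.fillConvexPoly(im,cv2.convexHull(np.round((uv+.5)*s).astype(np.int32)),255)
    return cv2.resize(im,(640,400),interpolation=cv2.INTER_AREA)/255.
def fit(cs,masks,boxes,p0):
    def f(q):
        p=p0+q*[.01,.01,.1]; e=0
        for c,m in zip(cs,masks):
            r=rend(c,boxes,p); e+=1-np.minimum(r,m).sum()/np.maximum(r,m).sum()
        return e
    best=None
    for dy in (-1.5,0,1.5):
        r=minimize(f,[0,0,dy],method='Nelder-Mead',options=dict(initial_simplex=np.array([[0,0,dy],[1,0,dy],[0,1,dy],[0,0,dy+1]]),xatol=.01,fatol=1e-4))
        if best is None or r.fun<best.fun: best=r
    return p0+best.x*[.01,.01,.1],best.fun
E
cat > run.py <<'E'
from fit import *
cs=[read_camera('top'),read_camera('scene')]
M={}
for t,g in [('grey_remote',[(177,225),(454,308)]),('white_remote',[(369,226),(278,191)]),('glasses_case',[(270,228),(360,242)]),('rack',[(466,215),(202,138)]),('caddy',[(466,215),(202,138)])]:
    M[t]=[]
    for c,n,uv in zip(cs,['top','scene'],g):
        ds=[d for d in regions_of(n,t) if d['mask'][uv[1]-4:uv[1]+5,uv[0]-4:uv[0]+5].any()]
        print(t,n,[(round(d['p'],2),d['bbox']) for d in ds])
        M[t].append(ds[0]['mask'] if ds else np.zeros((400,640),bool))
M['rack']=[a|b for a,b in zip(M['rack'],M['caddy'])]
np.savez('masks.npz',**{k:np.array(v) for k,v in M.items()})
for t,b,p0 in [('grey_remote',blk(.185,.046,.022),(.505,.365,-.2)),('white_remote',blk(.14,.042,.018),(.505,-.125,-.2)),('glasses_case',blk(.16,.05,.032),(.5,.125,0)),('rack',rack,(.5,-.35,-.25))]:
    pairs=[(c,m) for c,m in zip(cs,M[t]) if m.any()]
    for sel in ([0,1],[0],[1]):
        if max(sel)<len(pairs):
            p,e=fit([pairs[i][0] for i in sel],[pairs[i][1] for i in sel],b,np.array(p0)); print(t,sel,p.round(4),round(e,3))
            if sel==[0,1] and t=='rack':
                o=[]
                for c,(u,v) in zip(cs,[(455,215),(205,140)]):
                    im=c['image'].copy(); r=(rend(c,b,p)>.5).astype(np.uint8)
                    o+= [cv2.resize(im[v-50:v+50,u-50:u+50],(390,290),interpolation=cv2.INTER_CUBIC)]
                    cv2.drawContours(im,cv2.findContours(r,0,2)[0],-1,(255,0,0),1)
                    o+= [cv2.resize(im[v-50:v+50,u-50:u+50],(390,290),interpolation=cv2.INTER_CUBIC)]
                save('rackfit.png',np.vstack([np.hstack(o[:2]),np.hstack(o[2:])]))
def crop(c,u,v): return cv2.resize(c['image'][v-50:v+50,u-60:u+60],(390,295),interpolation=cv2.INTER_CUBIC)
c,s=cs
save('confirm.png',np.vstack([np.hstack([crop(c,177,225),crop(c,369,226)]),np.hstack([crop(c,265,265),crop(s,390,220)])]))
E
python3 run.py
```

```text
grey_remote top [(0.7, [157.8, 189.2, 35.1, 68.8])]
grey_remote scene [(0.66, [416.1, 278.9, 81.2, 63.9])]
white_remote top [(0.75, [352.5, 199.9, 31.2, 56.1])]
white_remote scene [(0.92, [247.9, 174.7, 59.5, 29.1])]
glasses_case top [(0.86, [261.6, 197.3, 22.2, 62.1])]
glasses_case scene [(0.67, [330.8, 211.3, 60.2, 61.3])]
rack top [(0.83, [442.1, 173.2, 53.1, 76.5])]
rack scene [(0.81, [164.2, 111.6, 73.7, 47.2])]
caddy top [(0.82, [434.2, 175.1, 58.3, 79.4])]
caddy scene [(0.7, [163.2, 108.7, 80.8, 65.1])]
grey_remote [0, 1] [ 0.5156  0.3691 -0.2846] 0.211
grey_remote [0] [ 0.5165  0.3675 -0.2819] 0.101
grey_remote [1] [ 0.5155  0.3702 -0.2717] 0.1
white_remote [0, 1] [ 0.503  -0.122  -0.3756] 0.176
white_remote [0] [ 0.5025 -0.122  -0.373 ] 0.048
white_remote [1] [ 0.5041 -0.12   -0.3653] 0.114
glasses_case [0, 1] [0.5034 0.121  0.0272] 0.184
glasses_case [0] [0.5037 0.1209 0.0174] 0.047
glasses_case [1] [0.5    0.1226 0.0658] 0.121
rack [0, 1] [ 0.5044 -0.3518 -0.27  ] 0.08
rack [0] [ 0.5049 -0.3529 -0.2653] 0.029
rack [1] [ 0.5052 -0.3497 -0.2676] 0.037
```

View pics/confirm.png

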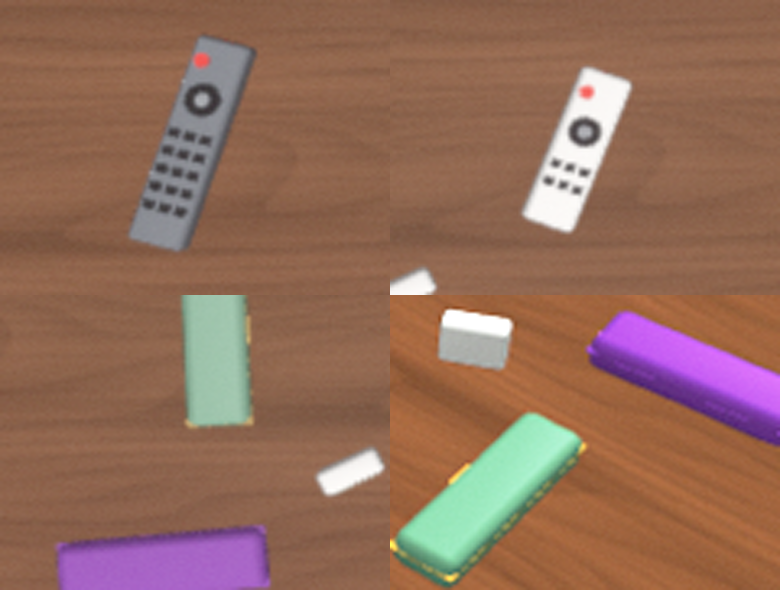

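View pics/rackfit.png

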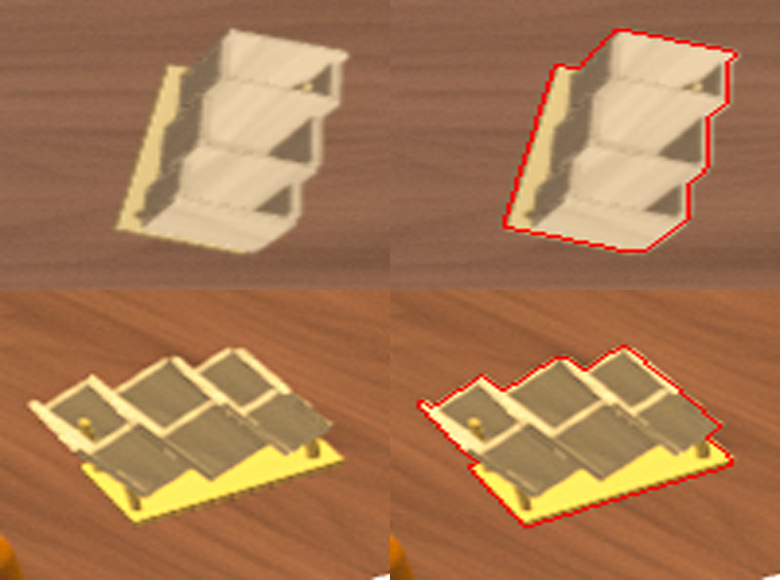

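Call:
apply_moves(
  fingers=[1, 1, 1, 1, 1, 1, 1, 1, 1, 1, 1, 1],
  travel=[
    [0.52, -0.71, 0],
    [0.52, -0.71, 0],
    [0.52, -0.71, 0],
    [0.52, -0.71, 0],
    [0.52, -0.71, 0],
    [0.52, -0.71, 0],
    [0.52, -0.71, 0],
    [0.52, -0.71, 0],
    [0.52, -0.71, 0],
    [0.52, -0.71, 0],
    [0.52, -0.71, 0],
    [0.52, -0.71, 0],
  ],
  rotation=[
    [0, 0, 0],
    [0, 0, 0],
    [0, 0, 0],
    [0, 0, 0],
    [0, 0, 0],
    [0, 0, 0],
    [0, 0, 0],
    [0, 0, 0],
    [0, 0, 0],
    [0, 0, 0],
    [0, 0, 0],
    [0, 0, 0],
  ],
  newtons=60,
)

```text
time: 3.3
tool_pos: [0.3739, -0.1389, 0.2317]
tcp_rot: [3.102, 0.49, 0.002]
wrist_force: [0.0, 0.7, -0.5]
width: 1.001
grip_force: 0.0
```

Call:
apply_moves(
  fingers=[1, 1, 1, 1, 1, 1, 1, 1, 1, 1, 1, 1],
  travel=[
    [0.52, -0.71, 0],
    [0.52, -0.71, 0],
    [0.52, -0.71, 0],
    [0.52, -0.71, 0],
    [0.52, -0.71, 0],
    [0.52, -0.71, 0],
    [0.52, -0.71, 0],
    [0.52, -0.71, 0],
    [0.52, -0.71, 0],
    [0.52, -0.71, 0],
    [0.52, -0.71, 0],
    [0.52, -0.71, 0],
  ],
  rotation=[
    [0, 0, 0],
    [0, 0, 0],
    [0, 0, 0],
    [0, 0, 0],
    [0, 0, 0],
    [0, 0, 0],
    [0, 0, 0],
    [0, 0, 0],
    [0, 0, 0],
    [0, 0, 0],
    [0, 0, 0],
    [0, 0, 0],
  ],
)

```text
time: 4.5
tool_pos: [0.5392, 0.3629, 0.2313]
tcp_rot: [3.103, 0.491, 0.0]
wrist_force: [0.3, -1.0, 0.4]
width: 1.002
grip_force: 0.0
```

Call:
apply_moves(
  fingers=[1, 1, 1, 1, 1, 1, 1, 1, 1, 1, 1, 1],
  travel=[
    [0, 0, 0],
    [0, 0, 0],
    [0, 0, 0],
    [0, 0, 0],
    [0, 0, 0],
    [0, 0, 0],
    [0, 0, 0],
    [0, 0, 0],
    [0, 0, 0],
    [0, 0, 0],
    [0, 0, 0],
    [0, 0, 0],
  ],
  rotation=[
    [0, 0, -1],
    [0, 0, -1],
    [0, 0, -1],
    [0, 0, -1],
    [0, 0, -1],
    [0, 0, -1],
    [0, 0, -1],
    [0, 0, -1],
    [0, 0, -1],
    [0, 0, -1],
    [0, 0, -1],
    [0, 0, -1],
  ],
)

```text
time: 5.7
tool_pos: [0.5389, 0.361, 0.2313]
tcp_rot: [2.217, 2.226, 0.0]
wrist_force: [-0.1, -0.8, 0.9]
width: 0.998
grip_force: 0.0
```

```bash
cat > st.py <<'E'
from h import *
import json
def st():
    s=read_state(); d={k:np.array(s[k]).tolist() for k in ('time','q','tool_pos','tcp_rot','width','grip_force','wrist_force')}
    open('log.jsonl','a').write(json.dumps(d)+'\n'); return d
def need(d,p,Rt):
    R0=R.from_rotvec(d['tcp_rot']); t=R0.inv().apply(np.array(p)-d['tool_pos'])/.05; r=np.degrees((R0.inv()*Rt).as_rotvec())/6
    print('t',round(d['time'],2),'pos',np.round(d['tool_pos'],4),'q',np.round(d['q'],2),'w',round(d['width'],3),'F',np.round(d['wrist_force'],1)); print('travel units',t.round(2),'rot units',r.round(2))
def down(yaw): return R.from_euler('z',yaw)*R.from_euler('x',np.pi)
E
python3 -c "
from st import *
need(st(),[.5352,.3635,.1],down(2.857))"
```

```text
t 5.7 pos [0.5389 0.361  0.2313] q [ 0.55  0.21  1.66 -0.    1.26  0.55] w 0.998 F [-0.1 -0.8  0.9]
travel units [ 0.05 -0.07  2.63] rot units [  0.     0.   -12.24]
```

Call:
apply_moves(
  fingers=[1, 1, 1, 1, 1, 1, 1, 1, 1, 1, 1, 1],
  travel=[
    [0, 0, 0.2],
    [0, 0, 0.2],
    [0, 0, 0.2],
    [0, 0, 0.2],
    [0, 0, 0.2],
    [0, 0, 0.2],
    [0, 0, 0.2],
    [0, 0, 0.2],
    [0, 0, 0.2],
    [0, 0, 0.2],
    [0, 0, 0.2],
    [0, 0, 0.2],
  ],
  rotation=[
    [0, 0, -1],
    [0, 0, -1],
    [0, 0, -1],
    [0, 0, -1],
    [0, 0, -1],
    [0, 0, -1],
    [0, 0, -1],
    [0, 0, -1],
    [0, 0, -1],
    [0, 0, -1],
    [0, 0, -1],
    [0, 0, -1],
  ],
)

```text
time: 6.9
tool_pos: [0.539, 0.361, 0.111]
tcp_rot: [0.485, 3.104, 0.0]
wrist_force: [-0.8, 0.7, 0.6]
width: 0.999
grip_force: 0.0
```

```bash
python3 -c "
from st import *
d=st();need(d,[.5352,.3635,.003],down(2.857))
c=read_camera('wrist'); save('w1.png',c['image']); print(c['fx'],c['cx'],c['cy'],[(x['p'],x['location']) for x in tip_of('wrist','grey_remote')])"
```

```text
t 6.9 pos [0.539 0.361 0.111] q [ 0.55  0.31  1.78  0.    1.05 -0.71] w 0.999 F [-0.8  0.7  0.6]
travel units [0.09 0.02 2.16] rot units [ 0.    0.   -0.25]
309.70691628693146 322.8074245339838 196.8429056034602 [(0.69, [323.7, 168.6]), (0.54, [94.4, 231.3])]
```

View pics/w1.png

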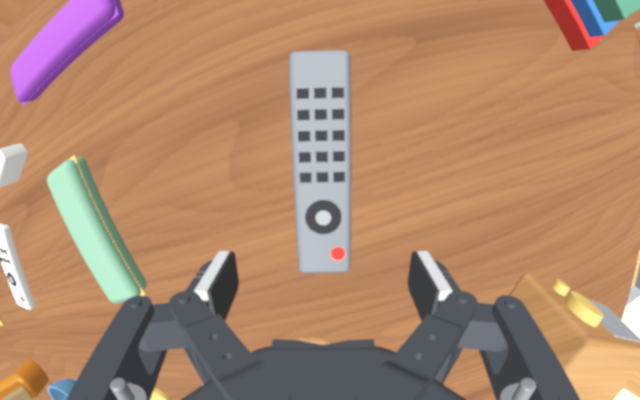

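```bash
cat >> h.py <<'E'
def fproj(c,p):
    q=(c['extrinsics']@np.append(p,1))[:3]; th=np.arctan2(np.hypot(*q[:2]),q[2]); k=c['fx']*th/np.hypot(*q[:2]); return np.array([c['cx']+k*q[0],c['cy']+k*q[1]])
def fplane(c,uv,z):
    v=np.array([uv[0]-c['cx'],uv[1]-c['cy']]); r=np.hypot(*v); th=r/c['fx']; E=c['extrinsics']; d=E[:3,:3].T@np.array([*(v/r*np.sin(th)),np.cos(th)]); o=-E[:3,:3].T@E[:3,3]; return o+d*(z-o[2])/d[2]
E
python3 -c "
from h import *
c=read_camera('wrist')
P=np.array([fplane(c,u,.022) for u in [(300,272),(351,271),(350,52),(290,52)]]);print(P.round(4),P.mean(0))
m=(P[0]+P[1]-P[2]-P[3])/2;print(np.hypot(*m[:2]),np.arctan2(m[1],m[0]), np.linalg.norm(P[0]-P[1]))"
```

```text
[[0.5929 0.3208 0.022 ]
 [0.6056 0.3631 0.022 ]
 [0.4349 0.4138 0.022 ]
 [0.4212 0.3722 0.022 ]] [0.51366442 0.3674553  0.022     ]
0.1786372658268128 -0.2900714069767523 0.0441595070395714
```

Call:
apply_moves(
  fingers=[1, 1, 1, 1, 1, 1, 1, 0, 0, 0, 0, 0],
  travel=[
    [0.1, 0, 0.36],
    [0, 0, 0.36],
    [0, 0, 0.36],
    [0, 0, 0.36],
    [0, 0, 0.36],
    [0, 0, 0.36],
    [0, 0, 0],
    [0, 0, 0],
    [0, 0, 0],
    [0, 0, 0],
    [0, 0, 0],
    [0, 0, 0],
  ],
  rotation=[
    [0, 0, -0.25],
    [0, 0, 0],
    [0, 0, 0],
    [0, 0, 0],
    [0, 0, 0],
    [0, 0, 0],
    [0, 0, 0],
    [0, 0, 0],
    [0, 0, 0],
    [0, 0, 0],
    [0, 0, 0],
    [0, 0, 0],
  ],
  newtons=60,
)

```text
time: 8.25
tool_pos: [0.5356, 0.3635, 0.0053]
tcp_rot: [0.451, 3.106, 0.004]
wrist_force: [0.2, -0.1, 6.4]
width: 0.522
grip_force: 64.5
```

Call:
apply_moves(
  fingers=[0, 0, 0, 0, 0, 0, 0, 0, 0, 0, 0, 0],
  travel=[
    [0, 0, -0.5],
    [0, 0, -0.9],
    [0, 0, -0.9],
    [0, 0, -0.9],
    [0, 0, -0.9],
    [0, 0, -0.9],
    [0, 0, -0.9],
    [-0.24, -0.77, 0],
    [-0.24, -0.77, 0],
    [-0.24, -0.77, 0],
    [-0.24, -0.77, 0],
    [-0.24, -0.77, 0],
  ],
  rotation=[
    [0, 0, 0],
    [0, 0, 0],
    [0, 0, 0],
    [0, 0, 0],
    [0, 0, 0],
    [0, 0, 0],
    [0, 0, 0],
    [0, 0, 0],
    [0, 0, 0],
    [0, 0, 0],
    [0, 0, 0],
    [0, 0, 0],
  ],
)

```text
time: 9.45
tool_pos: [0.5362, 0.1593, 0.298]
tcp_rot: [-0.451, -3.109, 0.0]
wrist_force: [-0.3, -0.7, -1.2]
width: 0.519
grip_force: 63.7
```

Call:
apply_moves(
  fingers=[0, 0, 0, 0, 0, 0, 0, 0, 0, 0, 0, 0],
  travel=[
    [-0.24, -0.77, 0],
    [-0.24, -0.77, 0],
    [-0.24, -0.77, 0],
    [-0.24, -0.77, 0],
    [-0.24, -0.77, 0],
    [-0.24, -0.77, 0],
    [-0.24, -0.77, 0],
    [-0.24, -0.77, 0],
    [-0.24, -0.77, 0],
    [-0.24, -0.77, 0],
    [-0.24, -0.77, 0],
    [-0.24, -0.77, 0],
  ],
  rotation=[
    [0, 0, 0],
    [0, 0, 0],
    [0, 0, 0],
    [0, 0, 0],
    [0, 0, 0],
    [0, 0, 0],
    [0, 0, 0],
    [0, 0, 0],
    [0, 0, 0],
    [0, 0, 0],
    [0, 0, 0],
    [0, 0, 0],
  ],
)

```text
time: 10.65
tool_pos: [0.543, -0.3244, 0.2979]
tcp_rot: [-0.452, -3.108, -0.001]
wrist_force: [0.7, 0.2, -0.9]
width: 0.526
grip_force: 63.7
```

```bash
cat >> st.py <<'E'
C=np.array([.5045,-.352,.012]); RR=R.from_euler('z',-.268)*R.from_euler('y',.45)
RT=RR*R.from_matrix(np.array([[0,0,1],[0,1,0],[-1,0,0]]))
def rackp(x,y,z): return C+RR.apply([x,y,z])
E
python3 -c "
from st import *
d=st();need(d,rackp(.049,0,.25),RT); print(rackp(.049,0,.25),RT.as_matrix().round(2))"
```

```text
t 10.65 pos [ 0.543  -0.3244  0.2979] q [-0.58  0.15  1.62  0.    1.37 -1.86] w 0.526 F [ 0.7  0.2 -0.9]
travel units [-2.48 -0.69  1.64] rot units [ -0.11 -10.71  -0.18]
[ 0.65190644 -0.39247871  0.21579846] [[-0.42  0.26  0.87]
 [ 0.12  0.96 -0.24]
 [-0.9   0.   -0.43]]
```

Call:
apply_moves(
  fingers=[0, 0, 0, 0, 0, 0, 0, 0, 0, 0, 0, 0],
  travel=[
    [0, 0, 0],
    [0, 0, 0],
    [0, 0, 0],
    [0, 0, 0],
    [0, 0, 0],
    [0, 0, 0],
    [0, 0, 0],
    [0, 0, 0],
    [0, 0, 0],
    [0, 0, 0],
    [0, 0, 0],
    [0, 0, 0],
  ],
  rotation=[
    [0, -0.9, 0],
    [0, -0.9, 0],
    [0, -0.9, 0],
    [0, -0.9, 0],
    [0, -0.9, 0],
    [0, -0.9, 0],
    [0, -0.9, 0],
    [0, -0.9, 0],
    [0, -0.9, 0],
    [0, -0.9, 0],
    [0, -0.9, 0],
    [0, -0.8, 0],
  ],
)

```text
time: 11.85
tool_pos: [0.5578, -0.278, 0.3373]
tcp_rot: [0.375, 2.081, -0.247]
wrist_force: [-0.5, 0.8, -0.7]
width: 0.527
grip_force: 63.7
```

```bash
python3 -c "
from st import *
d=st();need(d,rackp(.049,0,.25),RT)
c=read_camera('wrist'); save('w2.png',c['image'])
c=read_camera('scene'); save('s2.png',c['image'][:300,60:460])"
```

```text
t 11.85 pos [ 0.5578 -0.278   0.3373] q [-0.61 -0.41  2.35  0.85  0.26 -2.55] w 0.527 F [-0.5  0.8 -0.7]
travel units [ 0.8  -1.4   3.48] rot units [-0.97 -0.82 -0.26]
```

```bash
cat > kin.py <<'E'
from st import *
from scipy.optimize import least_squares
D=[json.loads(l) for l in open('log.jsonl')]
D.append(dict(q=[-1.29390983,.263881536,1.60397838,0,1.27369639,-.0368859],tool_pos=[.20834493,-.64204944,.23130387],tcp_rot=[3.10297233,.490850999,0]))
def e(a,x): return R.from_euler(a,x)
def fk(q,L,s):
    A=e('z',q[0]);B=A*e('y',q[1]);Cc=A*e('y',q[1]+q[2])
    T=Cc*e('z',s[0]*q[3])*e('y',q[4])*e('z',s[1]*q[5]+s[2])
    return np.array([0,0,L[0]])+A.apply([L[5],L[6],0])+B.apply([0,0,L[1]])+Cc.apply([L[4],0,L[2]])+T.apply([L[7],L[8],L[3]]),T
def rot(s): return sum(np.linalg.norm((fk(d['q'],np.zeros(9),s)[1].inv()*R.from_rotvec(d['tcp_rot'])).as_rotvec()) for d in D)
S=min([(a,b,c) for a in(1,-1) for b in (1,-1) for c in (1.5708,-1.5708,0,3.1416)],key=rot)
f=lambda L:np.concatenate([fk(d['q'],L,S)[0]-d['tool_pos'] for d in D]+[1e-3*(L-np.array([.3,.4,.4,.2,0,0,0,0,0]))])
sol=least_squares(f,[.3,.4,.4,.2,0,0,0,0,0]); L=sol.x
lo=np.array([-2.63,-.94,.31,-1.31,0,-2.55]);hi=np.array([2.63,2.18,2.57,4.45,2.66,2.55])
def ik(p,Rt,q0):
    g=lambda q:np.r_[(fk(q,L,S)[0]-p)*5,(fk(q,L,S)[1].inv()*Rt).as_rotvec()]
    return min((least_squares(g,np.clip(x,lo+.01,hi-.01),bounds=(lo,hi)) for x in [q0]+[np.array(q0)+np.random.default_rng(i).normal(0,.6,6) for i in range(6)]),key=lambda r:r.cost)
if __name__=='__main__':
    print(S,rot(S),L.round(3),np.abs(sol.fun).max())
    for nm,flip in (('fwd',1),('back',0)):
        Q=RT*e('z',np.pi) if flip else RT
        for p in [(.049,0,.25),(.049,0,.165),(.006,0,.23),(.006,0,.135),(-.04,0,.20),(-.04,0,.105)]:
            r=ik(rackp(*p),Q,[-.6,0,1.9,.8,.4,.2 if flip else -2.4]); print(nm,p,r.x.round(2),round(r.cost,5))
E
python3 kin.py
```

```text
(1, 1, 1.5708) 2.2170741955483403e-05 [ 0.252  0.512  0.566  0.348  0.001  0.     0.025 -0.     0.   ] 0.00016619711487299638
fwd (0.049, 0, 0.25) [-0.78  0.12  2.22  2.06  0.52 -0.78] 0.0
fwd (0.049, 0, 0.165) [-0.82  0.21  2.31  2.24  0.64 -1.04] 0.0
fwd (0.006, 0, 0.23) [-0.83  0.04  2.3   2.    0.56 -0.76] 0.0
fwd (0.006, 0, 0.135) [-0.89  0.16  2.41  2.19  0.7  -1.06] 0.0
fwd (-0.04, 0, 0.2) [-0.91 -0.04  2.4   1.94  0.61 -0.75] 0.0
fwd (-0.04, 0, 0.105) [-0.98  0.1   2.5   2.12  0.76 -1.06] 0.0
back (0.049, 0, 0.25) [-0.61  0.05  2.12  0.81  0.14 -2.55] 0.0457
back (0.049, 0, 0.165) [-0.59  0.09  2.2   0.8   0.05 -2.55] 0.07388
back (0.006, 0, 0.23) [-0.63 -0.05  2.2   0.8   0.15 -2.55] 0.04923
back (0.006, 0, 0.135) [-0.61  0.    2.3   0.79  0.04 -2.55] 0.08276
back (-0.04, 0, 0.2) [-0.66 -0.15  2.31  0.79  0.16 -2.55] 0.05514
back (-0.04, 0, 0.105) [-0.64 -0.1   2.4   0.77  0.04 -2.55] 0.09099
```

Call:
apply_moves(
  fingers=[0, 0, 0, 0, 0, 0, 0, 0, 0, 0, 0, 0],
  travel=[
    [0, 0.3, 0],
    [0, 0.3, 0],
    [0, 0.3, 0],
    [0, 0.3, 0],
    [0, 0.3, 0],
    [0, 0.3, 0],
    [0, 0.3, 0],
    [0, 0.3, 0],
    [0, 0.3, 0],
    [0, 0.3, 0],
    [0, 0.3, 0],
    [0, 0.3, 0],
  ],
  rotation=[
    [0, 0.9, 0],
    [0, 0.9, 0],
    [0, 0.9, 0],
    [0, 0.9, 0],
    [0, 0.9, 0],
    [0, 0.9, 0],
    [0, 0.9, 0],
    [0, 0.9, 0],
    [0, 0.9, 0],
    [0, 0.9, 0],
    [0, 0, 0],
    [0, 0, 0],
  ],
)

```text
time: 13.15
tool_pos: [0.6197, -0.1171, 0.3339]
tcp_rot: [0.516, 2.92, -0.068]
wrist_force: [0.5, -0.2, -1.9]
width: 0.518
grip_force: 63.7
```

```bash
python3 -c "
from st import *
d=st();need(d,[.58,.005,.1],down(2.857))"
```

```text
t 13.15 pos [ 0.6197 -0.1171  0.3339] q [-0.2   0.02  1.7  -0.04  1.24 -1.41] w 0.518 F [ 0.5 -0.2 -1.9]
travel units [2.4  2.09 4.29] rot units [-0.19  1.73 -0.62]
```

Call:
apply_moves(
  fingers=[0, 0, 0, 0, 0, 0, 0, 0, 0, 0],
  travel=[
    [0, 0, 0],
    [0, 0, 0],
    [0.18, 0.27, 0.5],
    [0.18, 0.27, 0.5],
    [0.18, 0.27, 0.5],
    [0.18, 0.27, 0.5],
    [0.18, 0.27, 0.5],
    [0.18, 0.27, 0.5],
    [0.18, 0.27, 0.5],
    [0.18, 0.27, 0.5],
  ],
  rotation=[
    [-0.1, 0.87, -0.31],
    [-0.1, 0.87, -0.31],
    [0, 0, 0],
    [0, 0, 0],
    [0, 0, 0],
    [0, 0, 0],
    [0, 0, 0],
    [0, 0, 0],
    [0, 0, 0],
    [0, 0, 0],
  ],
)

```text
time: 14.15
tool_pos: [0.579, 0.0077, 0.1343]
tcp_rot: [0.444, 3.109, 0.001]
wrist_force: [0.3, 0.3, -1.0]
width: 0.52
grip_force: 63.8
```

```bash
python3 -c "
from st import *
d=st();need(d,[.58,.005,.007],down(2.857))"
```

```text
t 14.15 pos [0.579  0.0077 0.1343] q [-0.03  0.16  1.91  0.    1.07 -1.32] w 0.52 F [ 0.3  0.3 -1. ]
travel units [-0.03 -0.05  2.55] rot units [0.01 0.01 0.01]
```

Call:
apply_moves(
  fingers=[0, 0, 0, 0, 0, 0, 0, 0, 0.8, 0.8, 0.8, 0.8],
  travel=[
    [0, 0, 0.4],
    [0, 0, 0.4],
    [0, 0, 0.4],
    [0, 0, 0.4],
    [0, 0, 0.4],
    [0, 0, 0.3],
    [0, 0, 0.25],
    [0, 0, 0],
    [0, 0, 0],
    [0, 0, 0],
    [0, 0, 0],
    [0, 0, -0.6],
  ],
  rotation=[
    [0, 0, 0],
    [0, 0, 0],
    [0, 0, 0],
    [0, 0, 0],
    [0, 0, 0],
    [0, 0, 0],
    [0, 0, 0],
    [0, 0, 0],
    [0, 0, 0],
    [0, 0, 0],
    [0, 0, 0],
    [0, 0, 0],
  ],
)

```text
time: 15.35
tool_pos: [0.5765, 0.0071, 0.0344]
tcp_rot: [-0.443, -3.102, -0.0]
wrist_force: [0.1, 0.7, -0.4]
width: 0.798
grip_force: 0.0
```

Call:
apply_moves(
  fingers=[1, 1, 1, 1, 1, 1, 1, 1, 1, 1, 1, 1],
  travel=[
    [0, 0, -0.9],
    [0, 0, -0.5],
    [0, 0, 0],
    [0, 0, 0],
    [0, 0, 0],
    [0, 0, 0],
    [0, 0, 0],
    [0, 0, 0],
    [0, 0, 0],
    [0, 0, 0],
    [0, 0, 0],
    [0, 0, 0],
  ],
  rotation=[
    [0, 0, 0],
    [0, 0, 1],
    [0, 0, 1],
    [0, 0, 1],
    [0, 0, 1],
    [0, 0, 1],
    [0, 0, 1],
    [0, 0, 1],
    [0, 0, 1],
    [0, 0, 1],
    [0, 0, 1],
    [0, 0, 1],
  ],
)

```text
time: 16.55
tool_pos: [0.5805, 0.007, 0.1082]
tcp_rot: [-2.071, -2.361, -0.002]
wrist_force: [-0.1, -0.6, 0.0]
width: 0.996
grip_force: 0.0
```

Call:
apply_moves(
  fingers=[1, 1, 1, 1, 1, 1, 1, 1, 1, 1, 1, 1],
  travel=[
    [0, 0, 0],
    [0, 0, 0],
    [0, 0, 0],
    [0, 0, 0],
    [0, 0, 0],
    [0, 0, 0],
    [0, 0, 0],
    [0, 0, 0],
    [0, 0, 0],
    [0, 0, 0],
    [0, 0, 0],
    [0, 0, 0],
  ],
  rotation=[
    [0, 0, 1],
    [0, 0, 1],
    [0, 0, 1],
    [0, 0, 1],
    [0, 0, 1],
    [0, 0, 1],
    [0, 0, 1],
    [0, 0, 1],
    [0, 0, 1],
    [0, 0, 1],
    [0, 0, 1],
    [0, 0, 1],
  ],
)

```text
time: 17.75
tool_pos: [0.5805, 0.007, 0.1082]
tcp_rot: [-3.063, -0.693, -0.001]
wrist_force: [-0.7, -0.1, 0.2]
width: 1.0
grip_force: 0.0
```

Call:
apply_moves(
  fingers=[1, 1, 1, 1, 1, 1, 1, 1],
  travel=[
    [0, 0, 0],
    [0, 0, 0],
    [0, 0, 0],
    [0, 0, 0],
    [0, 0, 0],
    [0, 0, 0],
    [0, 0, 0],
    [0, 0, 0],
  ],
  rotation=[
    [0, 0, 1],
    [0, 0, 1],
    [0, 0, 1],
    [0, 0, 1],
    [0, 0, 1],
    [0, 0, 1],
    [0, 0, 1],
    [0, 0, 0],
  ],
)

```text
time: 18.55
tool_pos: [0.5805, 0.007, 0.1081]
tcp_rot: [-3.109, 0.445, -0.0]
wrist_force: [-0.1, 0.0, 0.3]
width: 1.001
grip_force: 0.0
```

```bash
python3 -c "
from fit import *
from st import *
d=st();need(d,[.58,.005,.006],down(-.285))
cs=[read_camera('top'),read_camera('scene')]
c=read_camera('wrist'); save('w3.png',c['image'])
m=[regions_of(n,'grey_remote')[0] for n in ('top','scene')]; print([x['bbox'] for x in m])
for k in ([0],[1]): print(fit([cs[i] for i in k],[m[i]['mask'] for i in k],blk(.185,.046,.022),np.array([.56,.01,-.285])))"
```

```text
t 18.55 pos [0.5805 0.007  0.1081] q [-0.03  0.19  1.93  0.    1.02  1.82] w 1.001 F [-0.1  0.   0.3]
travel units [0.   0.04 2.04] rot units [-0.01 -0.    0.01]
[[297.8, 200.6, 24.4, 42.4], [263.8, 205.0, 79.1, 51.5]]
(array([ 0.55539739,  0.01402331, -0.27612071]), np.float64(0.4510354428232597))
(array([ 0.56113589,  0.01445133, -0.26787484]), np.float64(0.06653158776260382))
```

View pics/w3.png

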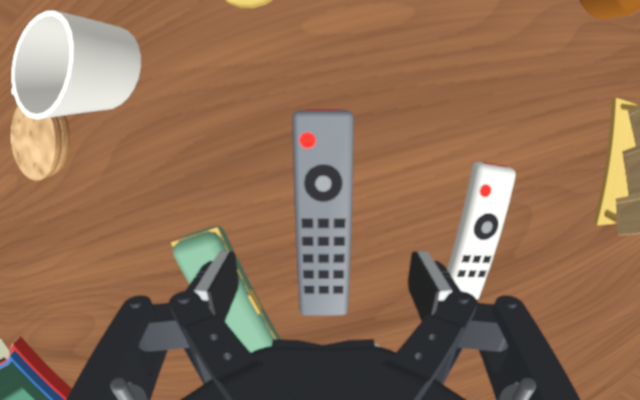

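Call:
apply_moves(
  fingers=[1, 1, 1, 1, 1, 1, 1, 0, 0, 0, 0, 0],
  travel=[
    [0, 0, 0.34],
    [0, 0, 0.34],
    [0, 0, 0.34],
    [0, 0, 0.34],
    [0, 0, 0.34],
    [0, 0, 0.34],
    [0, 0, 0],
    [0, 0, 0],
    [0, 0, 0],
    [0, 0, 0],
    [0, 0, 0],
    [0, 0, 0],
  ],
  rotation=[
    [0, 0, 0],
    [0, 0, 0],
    [0, 0, 0],
    [0, 0, 0],
    [0, 0, 0],
    [0, 0, 0],
    [0, 0, 0],
    [0, 0, 0],
    [0, 0, 0],
    [0, 0, 0],
    [0, 0, 0],
    [0, 0, 0],
  ],
  newtons=60,
)

```text
time: 20.0
tool_pos: [0.5818, 0.0071, 0.0072]
tcp_rot: [-3.108, 0.444, -0.004]
wrist_force: [-1.5, -0.2, 6.1]
width: 0.525
grip_force: 63.8
```

Call:
apply_moves(
  fingers=[0, 0, 0, 0, 0, 0, 0, 0],
  travel=[
    [0, 0, 0],
    [0, 0, -0.4],
    [0, 0, -0.9],
    [0, 0, -0.9],
    [0, 0, -0.9],
    [0, 0, -0.9],
    [0, 0, -0.9],
    [0, 0, -0.9],
  ],
  rotation=[
    [0, 0, 0],
    [0, 0, 0],
    [0, 0, 0],
    [0, 0, 0],
    [0, 0, 0],
    [0, 0, 0],
    [0, 0, 0],
    [0, 0, 0],
  ],
)

```text
time: 20.8
tool_pos: [0.5796, 0.0068, 0.2971]
tcp_rot: [-3.109, 0.444, 0.002]
wrist_force: [0.7, 0.3, -1.0]
width: 0.521
grip_force: 63.1
```

```bash
python3 -c "
from kin import *
d=st(); RF=RT*e('z',np.pi); T=rackp(.049,0,.27); need(d,T,RF); print(T)
for P in ([.6,-.3,.3],[.6,-.35,.34],T):
  q=None
  for a in np.linspace(0,1,8):
    Rt=RF*e('y',-(1-a)*(np.pi/2-.45)); r=ik(np.array(P),Rt,q if q is not None else [-.5,.1,1.7,0,1.3,1.3]); q=r.x; print(P,round(a,2),q.round(2),round(r.cost,4))"
```

```text
t 20.8 pos [0.5796 0.0068 0.2971] q [-0.03  0.05  1.73  0.    1.36  1.82] w 0.521 F [ 0.7  0.3 -1. ]
travel units [3.8  7.26 1.25] rot units [ 0.08 10.71 -0.14]
[ 0.66029521 -0.39478232  0.23380741]
[0.6, -0.3, 0.3] 0.0 [-0.5   0.22  1.53  0.    1.39  1.34] 0.0
[0.6, -0.3, 0.3] 0.14 [-0.52  0.12  1.65  0.04  1.21  1.31] 0.0
[0.6, -0.3, 0.3] 0.29 [-0.55  0.03  1.78  0.1   1.03  1.25] 0.0
[0.6, -0.3, 0.3] 0.43 [-0.57 -0.06  1.91  0.19  0.84  1.17] 0.0
[0.6, -0.3, 0.3] 0.57 [-0.6  -0.13  2.03  0.33  0.66  1.04] 0.0
[0.6, -0.3, 0.3] 0.71 [-0.64 -0.19  2.14  0.58  0.49  0.79] 0.0
[0.6, -0.3, 0.3] 0.86 [-0.67 -0.22  2.25  1.06  0.37  0.31] 0.0
[0.6, -0.3, 0.3] 1.0 [-0.7  -0.22  2.35  1.74  0.39 -0.38] 0.0
[0.6, -0.35, 0.34] 0.0 [-0.56  0.26  1.41 -0.    1.47  1.27] 0.0
[0.6, -0.35, 0.34] 0.14 [-0.59  0.16  1.54  0.05  1.29  1.24] 0.0
[0.6, -0.35, 0.34] 0.29 [-0.62  0.06  1.67  0.12  1.11  1.18] 0.0
[0.6, -0.35, 0.34] 0.43 [-0.65 -0.03  1.8   0.22  0.93  1.1 ] 0.0
[0.6, -0.35, 0.34] 0.57 [-0.69 -0.1   1.92  0.36  0.75  0.96] 0.0
[0.6, -0.35, 0.34] 0.71 [-0.72 -0.16  2.04  0.6   0.6   0.73] 0.0
[0.6, -0.35, 0.34] 0.86 [-0.76 -0.19  2.15  0.98  0.48  0.35] 0.0
[0.6, -0.35, 0.34] 1.0 [-0.79 -0.2   2.25  1.51  0.47 -0.18] 0.0
[ 0.66029521 -0.39478232  0.23380741] 0.0 [-0.57  0.44  1.36 -0.    1.34  1.27] 0.0
[ 0.66029521 -0.39478232  0.23380741] 0.14 [-0.59  0.34  1.51  0.06  1.14  1.22] 0.0
[ 0.66029521 -0.39478232  0.23380741] 0.29 [-0.62  0.25  1.65  0.13  0.95  1.16] 0.0
[ 0.66029521 -0.39478232  0.23380741] 0.43 [-0.65  0.18  1.78  0.25  0.75  1.04] 0.0
[ 0.66029521 -0.39478232  0.23380741] 0.57 [-0.68  0.12  1.9   0.46  0.57  0.84] 0.0
[ 0.66029521 -0.39478232  0.23380741] 0.71 [-0.71  0.09  2.01  0.84  0.43  0.46] 0.0
[ 0.66029521 -0.39478232  0.23380741] 0.86 [-0.74  0.08  2.11  1.45  0.39 -0.16] 0.0
[ 0.66029521 -0.39478232  0.23380741] 1.0 [-0.77  0.1   2.19  2.    0.5  -0.71] 0.0
```

Call:
apply_moves(
  fingers=[0, 0, 0, 0, 0, 0, 0, 0, 0],
  travel=[
    [0.27, 0.75, -0.1],
    [0.27, 0.75, -0.1],
    [0.27, 0.75, -0.1],
    [0.27, 0.75, -0.1],
    [0.27, 0.75, -0.1],
    [0.27, 0.75, -0.1],
    [0.27, 0.75, -0.1],
    [0.27, 0.75, -0.1],
    [0.27, 0.75, -0.1],
  ],
  rotation=[
    [0, 0, 0],
    [0, 0, 0],
    [0, 0, 0],
    [0, 0, 0],
    [0, 0, 0],
    [0, 0, 0],
    [0, 0, 0],
    [0, 0, 0],
    [0, 0, 0],
  ],
)

```text
time: 21.7
tool_pos: [0.602, -0.3527, 0.3396]
tcp_rot: [-3.108, 0.444, 0.002]
wrist_force: [0.8, 0.6, -0.3]
width: 0.518
grip_force: 63.1
```

Call:
apply_moves(
  fingers=[0, 0, 0, 0, 0, 0, 0, 0, 0, 0, 0, 0],
  travel=[
    [0, 0, 0],
    [0, 0, 0],
    [0, 0, 0],
    [0, 0, 0],
    [0, 0, 0],
    [0, 0, 0],
    [0, 0, 0],
    [0, 0, 0],
    [0, 0, 0],
    [0, 0, 0],
    [0, 0, 0],
    [0, 0, 0],
  ],
  rotation=[
    [0, 1, 0],
    [0, 1, 0],
    [0, 1, 0],
    [0, 1, 0],
    [0, 1, 0],
    [0, 1, 0],
    [0, 1, 0],
    [0, 0.75, 0],
    [0, 0.75, 0],
    [0, 0.75, 0],
    [0, 0.75, 0],
    [0, 0.7, 0],
  ],
)

```text
time: 22.9
tool_pos: [0.6024, -0.3496, 0.339]
tcp_rot: [2.54, -0.361, 1.551]
wrist_force: [0.3, 0.4, -0.4]
width: 0.52
grip_force: 63.2
```

```bash
python3 -c "
from st import *
d=st(); RF=RT*R.from_euler('z',np.pi); need(d,rackp(.049,0,.25),RF)
c=read_camera('scene'); save('s3.png',cv2.resize(c['image'][20:220,100:360],(780,600)))"
```

```text
t 22.9 pos [ 0.6024 -0.3496  0.339 ] q [-0.78 -0.2   2.24  1.44  0.44 -0.09] w 0.52 F [ 0.3  0.4 -0.4]
travel units [-1.65  0.56  2.18] rot units [ 0.09  0.24 -0.08]
```

View pics/s3.png

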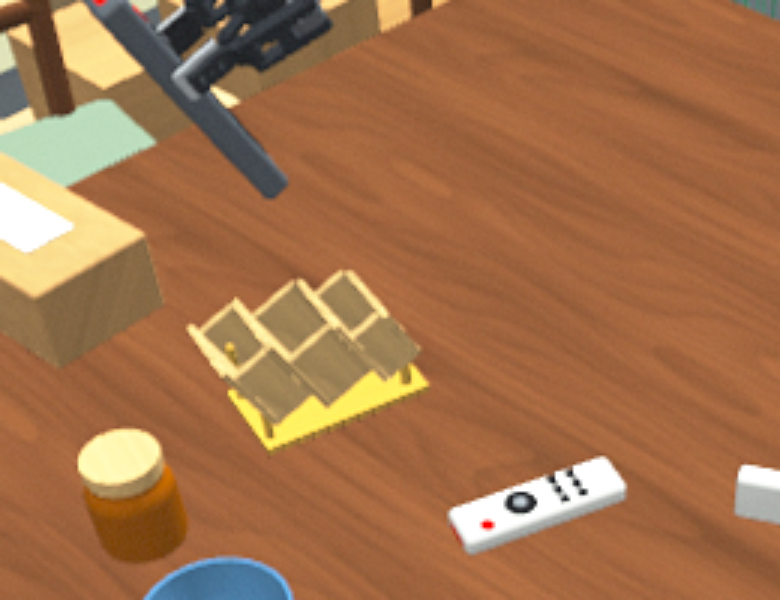

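Call:
apply_moves(
  fingers=[0, 0, 0, 0, 0, 0, 0],
  travel=[
    [0, 0, 0],
    [0, 0.14, 0.54],
    [0, 0.14, 0.54],
    [-0.5, 0.14, 0.54],
    [-0.5, 0.14, 0.52],
    [-0.6, 0, 0],
    [0, 0, 0],
  ],
  rotation=[
    [0.09, 0.24, -0.08],
    [0, 0, 0],
    [0, 0, 0],
    [0, 0, 0],
    [0, 0, 0],
    [0, 0, 0],
    [0, 0, 0],
  ],
)

```text
time: 23.65
tool_pos: [0.6523, -0.391, 0.2128]
tcp_rot: [2.539, -0.346, 1.571]
wrist_force: [-0.6, 0.5, -2.3]
width: 0.52
grip_force: 63.2
```

```bash
cat > look.py <<'E'
from st import *
import sys
from fit import box
a=[float(x) for x in sys.argv[1:5]]; Lh,W,Th,off,dep=[float(x) for x in sys.argv[5:10]]
d=st(); RF=RT*R.from_euler('z',np.pi); need(d,rackp(*a[:3]),RF)
T=R.from_rotvec(d['tcp_rot']); ce=np.array(d['tool_pos'])-T.apply([off,0,dep])
print('centre in rack',RR.inv().apply(ce-C).round(4))
o=[]
for n,(u,v) in (('top',(460,190)),('scene',(185,120))):
    c=read_camera(n); im=c['image'].copy()
    im=cv2.resize(im,None,fx=4,fy=4,interpolation=cv2.INTER_CUBIC)
    B=box((-Lh/2,-W/2,-Th/2),(Lh/2,W/2,Th/2)); pts=np.array([proj(c,ce+T.apply(b)) for b in B])*4+2
    for i in range(8):
        for j in range(i):
            if ((B[i]!=B[j]).sum()==1): cv2.line(im,tuple(int(x) for x in pts[i]),tuple(int(x) for x in pts[j]),(255,0,0),1)
    y0=max(0,4*v-300); x0=4*u-200; o.append(im[y0:y0+600,x0:x0+400])
save(sys.argv[10],np.hstack(o))
E
python3 look.py .047 0 .25 0 .185 .046 .022 .0204 .004 l1.png
```

```text
t 23.65 pos [ 0.6523 -0.391   0.2128] q [-0.77  0.12  2.22  2.03  0.51 -0.76] w 0.52 F [-0.6  0.5 -2.3]
travel units [ 0.05  0.03 -0.07] rot units [-0.02  0.13 -0.04]
centre in rack [0.046  0.0016 0.227 ]
```

View pics/l1.png

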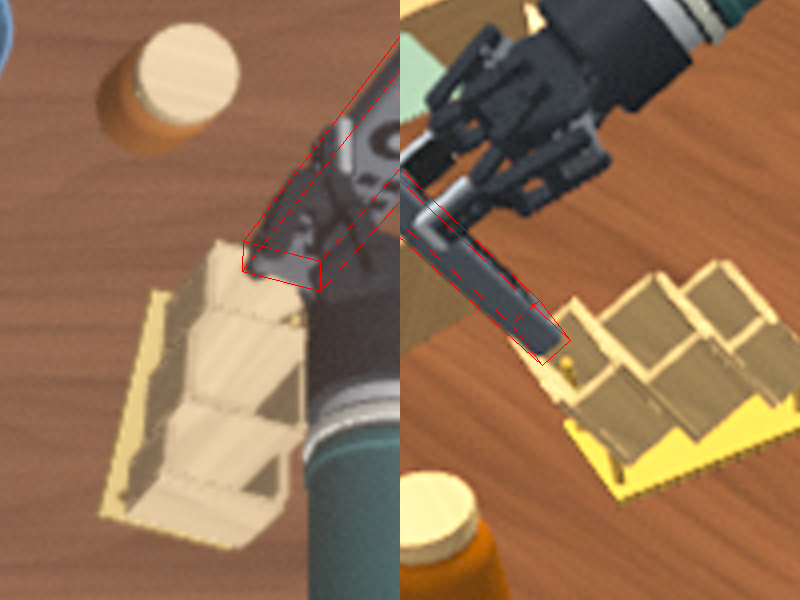

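Call:
apply_moves(
  fingers=[0, 0, 0, 0, 0, 0, 0],
  travel=[
    [0, 0.03, -0.07],
    [-0.15, 0, 0],
    [-0.2, 0, 0],
    [-0.2, 0, 0],
    [-0.2, 0, 0],
    [-0.2, 0, 0],
    [0, 0, 0],
  ],
  rotation=[
    [0, 0.13, 0],
    [0, 0, 0],
    [0, 0, 0],
    [0, 0, 0],
    [0, 0, 0],
    [0, 0, 0],
    [0, 0, 0],
  ],
)

```text
time: 24.45
tool_pos: [0.6313, -0.3881, 0.1784]
tcp_rot: [2.515, -0.34, 1.597]
wrist_force: [-0.4, -0.8, -1.6]
width: 0.517
grip_force: 63.2
```

```bash
python3 look.py .047 0 .163 0 .185 .046 .022 .0204 .004 l2.png
```

```text
t 24.45 pos [ 0.6313 -0.3881  0.1784] q [-0.8   0.16  2.28  2.17  0.59 -0.93] w 0.517 F [-0.4 -0.8 -1.6]
travel units [-0.88 -0.02  0.  ] rot units [-0.   -0.1  -0.01]
centre in rack [ 0.0425 -0.0012  0.1868]
```

Call:
apply_moves(
  fingers=[0, 0, 0, 0, 0, 0, 0],
  travel=[
    [-0.15, 0, 0],
    [-0.15, 0, 0],
    [-0.15, 0, 0],
    [-0.15, 0, 0],
    [-0.15, 0, 0],
    [-0.1, 0, 0],
    [0, 0, 0],
  ],
  rotation=[
    [0, -0.1, 0],
    [0, 0, 0],
    [0, 0, 0],
    [0, 0, 0],
    [0, 0, 0],
    [0, 0, 0],
    [0, 0, 0],
  ],
)

```text
time: 25.25
tool_pos: [0.6138, -0.3833, 0.1398]
tcp_rot: [2.525, -0.341, 1.585]
wrist_force: [0.7, -0.1, -1.5]
width: 0.519
grip_force: 63.2
```

```bash
python3 look.py .047 0 .163 0 .185 .046 .022 .0204 .004 l2.png
```

```text
t 25.25 pos [ 0.6138 -0.3833  0.1398] q [-0.82  0.21  2.32  2.23  0.65 -1.04] w 0.519 F [ 0.7 -0.1 -1.5]
travel units [-0.03 -0.02  0.  ] rot units [-0.01 -0.   -0.01]
centre in rack [ 0.0428 -0.0012  0.1441]
```

Call:
apply_moves(
  fingers=[0, 0, 0.75, 0.75, 0.75, 0.75, 0.75, 0.75, 0.75, 0.75],
  travel=[
    [-0.06, 0, 0],
    [0, 0, 0],
    [0, 0, 0],
    [0, 0, 0],
    [0, 0, 0],
    [0, 0, -0.3],
    [0, 0, -0.6],
    [0, 0, -0.8],
    [0.7, 0, -0.5],
    [0.7, 0, 0],
  ],
  rotation=[
    [0, 0, 0],
    [0, 0, 0],
    [0, 0, 0],
    [0, 0, 0],
    [0, 0, 0],
    [0, 0, 0],
    [0, 0, 0],
    [0, 0, 0],
    [0, 0, 0],
    [0, 0, 0],
  ],
)

```text
time: 26.35
tool_pos: [0.5445, -0.3647, 0.2496]
tcp_rot: [2.523, -0.343, 1.584]
wrist_force: [0.5, -0.8, 0.2]
width: 0.748
grip_force: 0.0
```

```bash
python3 - <<'E'
from kin import *
from fit import *
d=st(); need(d,[.503,.121,.25],down(.02))
for n,(u,v) in (('top',(460,200)),('scene',(190,120))):
    c=read_camera(n); m=[x for x in regions_of(n,'grey_remote')]; print(n,[(round(x['p'],2),x['bbox']) for x in m])
    B=box((-.0925,-.023,-.011),(.0925,.023,.011)); 
    w=[proj(c,rackp(.043-b[2],b[1],.1405+b[0])) for b in B]; w=np.array(w); print(w.min(0),w.max(0)-w.min(0))
for P,y in (([.503,.121,.01],.02),([.503,.121,.25],.02),([.515,-.127,.01],-.375),([.55,0,.3],0)): print(ik(np.array(P),down(y),[0,.2,1.8,0,1.1,1.6]).x.round(2))
E
```

```text
t 26.35 pos [ 0.5445 -0.3647  0.2496] q [-0.93 -0.13  2.39  1.78  0.6  -0.57] w 0.748 F [ 0.5 -0.8  0.2]
travel units [-1.47 -9.14 -3.06] rot units [  1.55 -10.63  -2.48]
top [(0.86, [463.5, 146.2, 49.6, 50.3]), (0.45, [306.1, 99.7, 19.0, 32.0])]
[455.6288366  149.24649378] [57.77089854 57.64693188]
scene [(0.92, [131.8, 103.3, 53.3, 41.2])]
[135.68176183  92.82101395] [62.06590006 61.54603842]
[ 0.19  0.22  2.12 -0.    0.8   1.74]
[ 0.19 -0.05  1.91  0.    1.28  1.74]
[-0.29  0.24  2.09 -0.    0.81  1.66]
[-0.05 -0.01  1.78 -0.    1.37  1.53]
```

Call:
apply_moves(
  fingers=[1, 1, 1, 1, 1, 1, 1, 1, 1, 1, 1, 1],
  travel=[
    [0, -0.3, 0],
    [0, -0.3, 0],
    [0, -0.3, 0],
    [0, -0.3, 0],
    [0, -0.4, 0],
    [0, -0.4, 0],
    [0, -0.4, 0],
    [0, -0.4, 0],
    [0, -0.4, 0],
    [0, -0.4, 0],
    [0, -0.4, 0],
    [0, -0.4, 0],
  ],
  rotation=[
    [0, -0.6, 0],
    [0, -0.6, 0],
    [0, -0.6, 0],
    [0, -0.9, 0],
    [0, -1, 0],
    [0, -1, 0],
    [0, -1, 0],
    [0, -1, 0],
    [0, -1, 0],
    [0, -1, 0],
    [0, -1, 0],
    [0, -1, 0],
  ],
)

```text
time: 27.75
tool_pos: [0.5979, -0.1695, 0.2477]
tcp_rot: [-3.109, 0.385, -0.22]
wrist_force: [-0.6, -0.4, -0.7]
width: 0.998
grip_force: 0.0
```

```bash
python3 -c "
from st import *
d=st(); need(d,[.528,.1215,.2],down(.02))"
```

```text
t 27.75 pos [ 0.5979 -0.1695  0.2477] q [-0.33  0.06  1.81  0.03  1.13  1.47] w 0.998 F [-0.6 -0.4 -0.7]
travel units [-2.89 -5.29  0.66] rot units [ 0.   -1.34 -2.54]
```

Call:
apply_moves(
  fingers=[1, 1, 1, 1, 1, 1, 1, 1, 1, 1, 1, 1],
  travel=[
    [0, 0, 0],
    [0, 0, 0],
    [0, 0, 0],
    [-0.16, -0.73, 0.37],
    [-0.16, -0.73, 0.37],
    [-0.16, -0.73, 0.37],
    [-0.16, -0.73, 0.37],
    [-0.16, -0.73, 0.37],
    [-0.16, -0.73, 0.37],
    [-0.16, -0.73, 0.37],
    [-0.16, -0.73, 0.37],
    [0, 0, 0],
  ],
  rotation=[
    [0, -0.45, -0.85],
    [0, -0.45, -0.85],
    [0, -0.45, -0.85],
    [0, 0, 0],
    [0, 0, 0],
    [0, 0, 0],
    [0, 0, 0],
    [0, 0, 0],
    [0, 0, 0],
    [0, 0, 0],
    [0, 0, 0],
    [0, 0, 0],
  ],
)

```text
time: 28.95
tool_pos: [0.5242, 0.1224, 0.095]
tcp_rot: [3.139, 0.039, -0.007]
wrist_force: [0.1, -1.9, -0.9]
width: 1.0
grip_force: 0.0
```

```bash
python3 -c "
from st import *
d=st(); need(d,[.528,.1215,.012],down(.02))
c=read_camera('wrist'); m=[x for x in regions_of('wrist','glasses_case')]
for x in m[:3]:
    ys,xs=np.nonzero(x['mask']); cn=cv2.minAreaRect(np.c_[xs,ys].astype(np.float32)); print(x['p'],x['bbox'],cn)
    P=np.array([fplane(c,u,.025) for u in cv2.boxPoints(cn)]); print(P.round(3).tolist(),P.mean(0).round(4))"
```

```text
t 28.95 pos [0.5242 0.1224 0.095 ] q [ 0.18  0.14  2.02 -0.    0.99  1.73] w 1.0 F [ 0.1 -1.9 -0.9]
travel units [0.08 0.02 1.66] rot units [0.02 0.04 0.04]
0.7 [284.2, 128.6, 69.7, 194.9] ((324.06719970703125, 223.7474365234375), (192.127197265625, 71.10128021240234), 87.79740142822266)
[[0.583, 0.149, 0.025], [0.586, 0.1, 0.025], [0.422, 0.083, 0.025], [0.418, 0.146, 0.025]] [0.5021 0.1196 0.025 ]
```

Call:
apply_moves(
  fingers=[1, 1, 1, 1, 1, 1, 0, 0, 0, 0, 0, 0],
  travel=[
    [0.08, 0, 0.35],
    [0, 0, 0.35],
    [0, 0, 0.35],
    [0, 0, 0.35],
    [0, 0, 0.35],
    [0, 0, 0],
    [0, 0, 0],
    [0, 0, 0],
    [0, 0, 0],
    [0, 0, 0],
    [0, 0, 0],
    [0, 0, 0],
  ],
  rotation=[
    [0, 0, -0.1],
    [0, 0, 0],
    [0, 0, 0],
    [0, 0, 0],
    [0, 0, 0],
    [0, 0, 0],
    [0, 0, 0],
    [0, 0, 0],
    [0, 0, 0],
    [0, 0, 0],
    [0, 0, 0],
    [0, 0, 0],
  ],
  newtons=60,
)

```text
time: 30.25
tool_pos: [0.5362, 0.1194, 0.0147]
tcp_rot: [3.139, 0.048, 0.016]
wrist_force: [-0.2, -0.9, 7.0]
width: 0.568
grip_force: 64.5
```

```bash
python3 -c "
from st import *
d=st(); need(d,[.60,-.35,.34],down(-.268))"
```

```text
t 30.25 pos [0.5362 0.1194 0.0147] q [ 0.18  0.26  2.06 -0.01  0.82  1.72] w 0.568 F [-0.2 -0.9  7. ]
travel units [ 1.05  9.44 -6.47] rot units [ 0.01 -0.1   2.85]
```

Call:
apply_moves(
  fingers=[0, 0, 0, 0, 0, 0, 0, 0, 0],
  travel=[
    [0, 0, -0.4],
    [0, 0, -0.9],
    [0, 0, -0.9],
    [0, 0, -0.9],
    [0, 0, -0.9],
    [0, 0, -0.9],
    [0, 0, -0.9],
    [0, 0, -0.8],
    [0, 0, 0],
  ],
  rotation=[
    [0, 0, 0],
    [0, 0, 0.3],
    [0, 0, 0.4],
    [0, 0, 0.5],
    [0, 0, 0.5],
    [0, 0, 0.5],
    [0, 0, 0.5],
    [0, 0, 0.15],
    [0, 0, 0],
  ],
)

```text
time: 31.15
tool_pos: [0.535, 0.1206, 0.351]
tcp_rot: [-3.111, 0.419, -0.03]
wrist_force: [1.0, -0.2, -0.3]
width: 0.564
grip_force: 63.7
```

```bash
python3 - <<'E'
from st import *
d=st(); need(d,[.60,-.35,.34],down(-.268))
c=read_camera('wrist'); save('w5.png',c['image'][150:400,150:500])
T=R.from_rotvec(d['tcp_rot'])
for x in regions_of('wrist','glasses_case')[:1]:
    ys,xs=np.nonzero(x['mask']); print(x['bbox'])
    for r in (ys.min()+1,ys.max()-1):
        u=(xs[ys==r].mean(),r); o=-c['extrinsics'][:3,:3].T@c['extrinsics'][:3,3]
        for dep in (.03,.015,0,-.012): print(u, dep, T.inv().apply(fplane(c,u,d['tool_pos'][2]+dep)-d['tool_pos']).round(4))
E
```

```text
t 31.15 pos [0.535  0.1206 0.351 ] q [ 0.18 -0.04  1.72 -0.    1.44  2.02] w 0.564 F [ 1.  -0.2 -0.3]
travel units [3.74 8.73 0.24] rot units [-0.05 -0.18  0.  ]
[268.1, 165.2, 110.6, 181.7]
(np.float64(323.5), np.int64(168)) 0.03 [ 0.0538  0.0008 -0.029 ]
(np.float64(323.5), np.int64(168)) 0.015 [ 0.0505  0.0009 -0.0141]
(np.float64(323.5), np.int64(168)) 0 [0.0472 0.0009 0.0009]
(np.float64(323.5), np.int64(168)) -0.012 [0.0446 0.0009 0.0128]
(np.float64(322.0), np.int64(343)) 0.03 [-0.0326  0.0002 -0.0306]
(np.float64(322.0), np.int64(343)) 0.015 [-0.0472  0.0001 -0.0159]
(np.float64(322.0), np.int64(343)) 0 [-0.0618  0.     -0.0012]
(np.float64(322.0), np.int64(343)) -0.012 [-0.0735 -0.      0.0106]
```

View pics/w5.png

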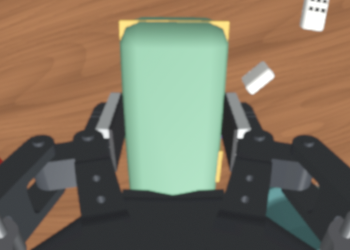

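Call:
apply_moves(
  fingers=[0, 0, 0, 0, 0, 0, 0, 0, 0, 0, 0],
  travel=[
    [0.34, 0.79, 0.02],
    [0.34, 0.79, 0.02],
    [0.34, 0.79, 0.02],
    [0.34, 0.79, 0.02],
    [0.34, 0.79, 0.02],
    [0.34, 0.79, 0.02],
    [0.34, 0.79, 0.02],
    [0.34, 0.79, 0.02],
    [0.34, 0.79, 0.02],
    [0.34, 0.79, 0.02],
    [0.34, 0.79, 0.02],
  ],
  rotation=[
    [0, 0, 0],
    [0, 0, 0],
    [0, 0, 0],
    [0, 0, 0],
    [0, 0, 0],
    [0, 0, 0],
    [0, 0, 0],
    [0, 0, 0],
    [0, 0, 0],
    [0, 0, 0],
    [0, 0, 0],
  ],
)

```text
time: 32.35
tool_pos: [0.5964, -0.3495, 0.3295]
tcp_rot: [-3.112, 0.419, -0.003]
wrist_force: [0.3, 0.7, -1.8]
width: 0.57
grip_force: 63.6
```

Call:
apply_moves(
  fingers=[0, 0, 0, 0, 0, 0, 0, 0, 0, 0, 0, 0],
  travel=[
    [0, 0, 0],
    [0, 0, 0],
    [0, 0, 0],
    [0, 0, 0],
    [0, 0, 0],
    [0, 0, 0],
    [0, 0, 0],
    [0, 0, 0],
    [0, 0, 0],
    [0, 0, 0],
    [0, 0, 0],
    [0, 0, 0],
  ],
  rotation=[
    [0, 1, 0],
    [0, 1, 0],
    [0, 1, 0],
    [0, 1, 0],
    [0, 1, 0],
    [0, 1, 0],
    [0, 1, 0],
    [0, 0.75, 0],
    [0, 0.75, 0],
    [0, 0.75, 0],
    [0, 0.75, 0],
    [0, 0.75, 0],
  ],
)

```text
time: 33.55
tool_pos: [0.5966, -0.346, 0.3285]
tcp_rot: [2.545, -0.342, 1.565]
wrist_force: [0.5, -0.1, -1.3]
width: 0.567
grip_force: 63.7
```

```bash
python3 look.py 0 0 .245 0 .16 .05 .032 .033 .0015 l3.png
```

```text
t 33.55 pos [ 0.5966 -0.346   0.3285] q [-0.79 -0.2   2.26  1.49  0.47 -0.17] w 0.567 F [ 0.5 -0.1 -1.3]
travel units [-1.54  0.61  1.21] rot units [-0.05  0.18 -0.02]
centre in rack [-0.0612  0.0302  0.29  ]
```

Call:
apply_moves(
  fingers=[0, 0, 0, 0, 0, 0],
  travel=[
    [0, 0, 0],
    [0, 0.2, 0.3],
    [-0.4, 0.2, 0.4],
    [-0.5, 0.2, 0.5],
    [-0.6, 0, 0],
    [0, 0, 0],
  ],
  rotation=[
    [0, 0.18, 0],
    [0, 0, 0],
    [0, 0, 0],
    [0, 0, 0],
    [0, 0, 0],
    [0, 0, 0],
  ],
)

```text
time: 34.25
tool_pos: [0.6086, -0.3788, 0.2302]
tcp_rot: [2.541, -0.343, 1.578]
wrist_force: [-0.1, 0.6, -1.7]
width: 0.571
grip_force: 63.7
```

```bash
python3 look.py 0 0 .245 0 .16 .05 .032 .033 .0015 l4.png
```

```text
t 34.25 pos [ 0.6086 -0.3788  0.2302] q [-0.83  0.01  2.29  1.91  0.54 -0.66] w 0.571 F [-0.1  0.6 -1.7]
travel units [ 0.03  0.03 -0.04] rot units [-0.08  0.1  -0.05]
centre in rack [0.     0.0019 0.2103]
```

View pics/l4.png

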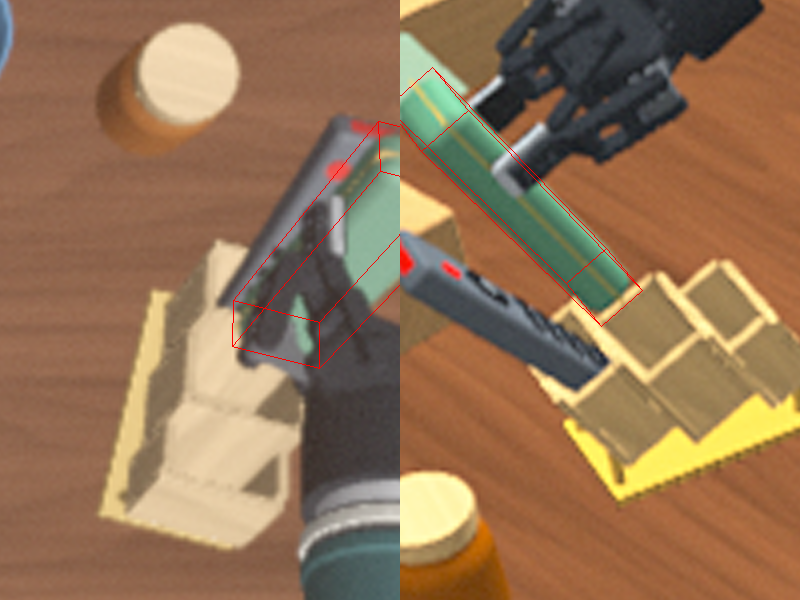

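Call:
apply_moves(
  fingers=[0, 0, 0, 0, 0, 0, 0, 0],
  travel=[
    [0, 0.03, -0.04],
    [-0.2, 0, 0],
    [-0.2, 0, 0],
    [-0.2, 0, 0],
    [-0.2, 0, 0],
    [-0.2, 0, 0],
    [-0.2, 0, 0],
    [0, 0, 0],
  ],
  rotation=[
    [-0.08, 0.1, -0.05],
    [0, 0, 0],
    [0, 0, 0],
    [0, 0, 0],
    [0, 0, 0],
    [0, 0, 0],
    [0, 0, 0],
    [0, 0, 0],
  ],
)

```text
time: 35.15
tool_pos: [0.5854, -0.376, 0.1871]
tcp_rot: [2.509, -0.333, 1.597]
wrist_force: [0.9, 0.8, -1.2]
width: 0.566
grip_force: 63.7
```

```bash
python3 look.py -.0005 0 .141 0 .16 .05 .032 .033 .0015 l5.png
```

```text
t 35.15 pos [ 0.5854 -0.376   0.1871] q [-0.86  0.07  2.36  2.09  0.62 -0.9 ] w 0.566 F [ 0.9  0.8 -1.2]
travel units [-1.07 -0.04 -0.02] rot units [ 0.02 -0.13  0.05]
centre in rack [-0.0013 -0.0019  0.1613]
```

Call:
apply_moves(
  fingers=[0, 0, 0, 0, 0, 0, 0, 0],
  travel=[
    [-0.15, -0.04, 0],
    [-0.15, 0, 0],
    [-0.15, 0, 0],
    [-0.15, 0, 0],
    [-0.15, 0, 0],
    [-0.15, 0, 0],
    [-0.15, 0, 0],
    [0, 0, 0],
  ],
  rotation=[
    [0.02, -0.13, 0.05],
    [0, 0, 0],
    [0, 0, 0],
    [0, 0, 0],
    [0, 0, 0],
    [0, 0, 0],
    [0, 0, 0],
    [0, 0, 0],
  ],
)

```text
time: 36.05
tool_pos: [0.5633, -0.3681, 0.1381]
tcp_rot: [2.524, -0.342, 1.584]
wrist_force: [0.0, 0.8, -0.5]
width: 0.567
grip_force: 63.7
```

```bash
python3 look.py -.0005 0 .139 0 .16 .05 .032 .033 .0015 l6.png
```

```text
t 36.05 pos [ 0.5633 -0.3681  0.1381] q [-0.89  0.14  2.41  2.17  0.69 -1.03] w 0.567 F [ 0.   0.8 -0.5]
travel units [-0.02  0.   -0.01] rot units [ 0.01 -0.   -0.01]
centre in rack [-1.400e-03  1.000e-04  1.071e-01]
```

Call:
apply_moves(
  fingers=[0.8, 0.8, 0.8, 0.8, 0.8, 0.8, 0.8, 0.8, 0.8, 0.8],
  travel=[
    [0, 0, 0],
    [0, 0, 0],
    [0, 0, 0],
    [0, 0, -0.2],
    [0, 0, -0.5],
    [0, 0, -0.7],
    [0.3, 0, -0.6],
    [0.7, 0, 0],
    [0.8, 0, 0],
    [0.5, 0, 0],
  ],
  rotation=[
    [0, 0, 0],
    [0, 0, 0],
    [0, 0, 0],
    [0, 0, 0],
    [0, 0, 0],
    [0, 0, 0],
    [0, 0, 0],
    [0, 0, 0],
    [0, 0, 0],
    [0, 0, 0],
  ],
)

```text
time: 37.15
tool_pos: [0.5252, -0.3582, 0.2902]
tcp_rot: [2.518, -0.339, 1.586]
wrist_force: [-0.3, -0.3, 0.7]
width: 0.802
grip_force: 0.0
```

Call:
apply_moves(
  fingers=[1, 1, 1, 1, 1, 1, 1, 1, 1, 1, 1, 1],
  travel=[
    [0, -0.2, 0],
    [0, -0.2, 0],
    [0, -0.2, 0],
    [0, -0.2, 0],
    [0, -0.3, 0],
    [0, -0.3, 0],
    [0, -0.3, 0],
    [0, -0.3, 0],
    [0, -0.3, 0],
    [0, -0.3, 0],
    [0, -0.3, 0],
    [0, -0.3, 0],
  ],
  rotation=[
    [0, -0.6, 0],
    [0, -0.6, 0],
    [0, -0.6, 0],
    [0, -0.9, 0],
    [0, -1, 0],
    [0, -1, 0],
    [0, -1, 0],
    [0, -1, 0],
    [0, -1, 0],
    [0, -1, 0],
    [0, -1, 0],
    [0, -1, 0],
  ],
)

```text
time: 38.35
tool_pos: [0.5656, -0.2067, 0.2867]
tcp_rot: [3.111, -0.41, 0.079]
wrist_force: [0.2, -0.6, 0.2]
width: 0.999
grip_force: 0.0
```

```bash
python3 -c "
from st import *
d=st(); need(d,[.526,-.131,.2],down(-.37))
c=read_camera('scene'); save('s7.png',cv2.resize(c['image'][40:240,80:340],(780,600)))"
```

```text
t 38.35 pos [ 0.5656 -0.2067  0.2867] q [-0.4   0.06  1.73  0.01  1.29  1.43] w 0.999 F [ 0.2 -0.6  0.2]
travel units [-1.24 -1.25  1.68] rot units [-0.06 -0.48  1.03]
```

View pics/s7.png

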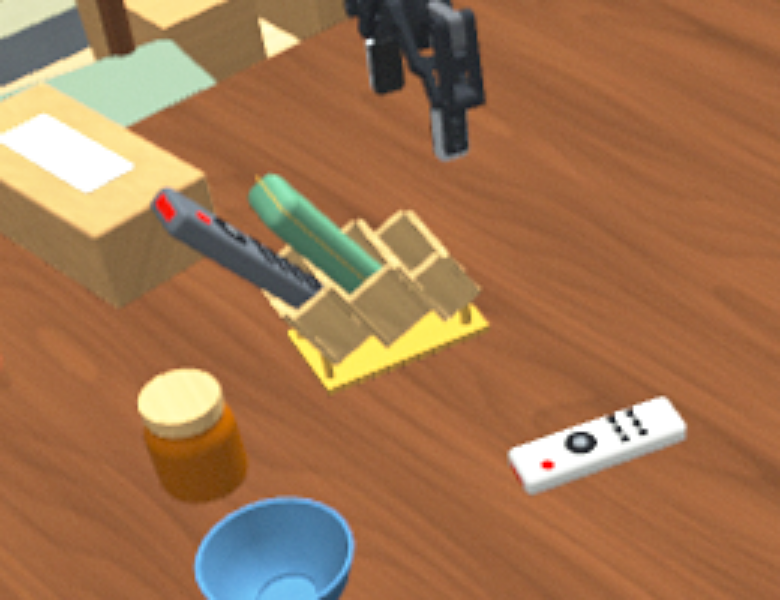

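Call:
apply_moves(
  fingers=[1, 1, 1, 1, 1, 1, 1, 1, 1],
  travel=[
    [0, 0, 0],
    [0, 0, 0],
    [-0.2, -0.19, 0.62],
    [-0.2, -0.19, 0.62],
    [-0.2, -0.19, 0.62],
    [-0.2, -0.19, 0.62],
    [-0.2, -0.19, 0.62],
    [-0.2, -0.19, 0.62],
    [0, 0, 0],
  ],
  rotation=[
    [0, -0.24, 0.5],
    [0, -0.24, 0.5],
    [0, 0, 0],
    [0, 0, 0],
    [0, 0, 0],
    [0, 0, 0],
    [0, 0, 0],
    [0, 0, 0],
    [0, 0, 0],
  ],
)

```text
time: 39.3
tool_pos: [0.5256, -0.1289, 0.095]
tcp_rot: [-3.08, 0.569, 0.01]
wrist_force: [-1.3, -0.3, -0.4]
width: 1.002
grip_force: 0.0
```

```bash
python3 -c "
from st import *
d=st(); need(d,[.529,-.132,.006],down(-.37))
c=read_camera('wrist'); m=[x for x in regions_of('wrist','white_remote')]
for x in m[:2]:
    ys,xs=np.nonzero(x['mask']); cn=cv2.minAreaRect(np.c_[xs,ys].astype(np.float32)); print(x['p'],x['bbox'],cn)
    P=np.array([fplane(c,u,.015) for u in cv2.boxPoints(cn)]); print(P.round(3).tolist(),P.mean(0).round(4))"
```

```text
t 39.3 pos [ 0.5256 -0.1289  0.095 ] q [-0.29  0.14  2.02  0.01  0.99  1.64] w 1.002 F [-1.3 -0.3 -0.4]
travel units [0.1  0.05 1.78] rot units [-0.07  0.08  0.04]
0.79 [300.2, 140.2, 57.0, 164.8] ((327.0, 223.5), (161.0, 56.0), 90.0)
[[0.577, -0.13, 0.015], [0.562, -0.168, 0.015], [0.428, -0.122, 0.015], [0.445, -0.075, 0.015]] [ 0.5029 -0.1237  0.015 ]
0.63 [540.3, 1.1, 99.7, 215.5] ((589.5, 108.5), (217.0, 99.0), 90.0)
[[0.63, -0.365, 0.015], [0.622, -0.541, 0.015], [0.369, -0.487, 0.015], [0.442, -0.313, 0.015]] [ 0.5159 -0.4265  0.015 ]
```

Call:
apply_moves(
  fingers=[1, 1, 1, 1, 1, 1, 1, 0, 0, 0, 0, 0],
  travel=[
    [0.1, 0.05, 0.36],
    [0, 0, 0.36],
    [0, 0, 0.36],
    [0, 0, 0.36],
    [0, 0, 0.36],
    [0, 0, 0.02],
    [0, 0, 0],
    [0, 0, 0],
    [0, 0, 0],
    [0, 0, 0],
    [0, 0, 0],
    [0, 0, 0],
  ],
  rotation=[
    [-0.07, 0.08, 0],
    [0, 0, 0],
    [0, 0, 0],
    [0, 0, 0],
    [0, 0, 0],
    [0, 0, 0],
    [0, 0, 0],
    [0, 0, 0],
    [0, 0, 0],
    [0, 0, 0],
    [0, 0, 0],
    [0, 0, 0],
  ],
  newtons=60,
)

```text
time: 40.6
tool_pos: [0.5375, -0.1355, 0.0104]
tcp_rot: [3.088, -0.571, 0.021]
wrist_force: [-1.0, -0.1, 6.0]
width: 0.464
grip_force: 60.9
```

```bash
python3 -c "
from st import *
d=st(); need(d,[.57,-.34,.34],down(-.268))"
```

```text
t 40.6 pos [ 0.5375 -0.1355  0.0104] q [-0.29  0.27  2.05  0.    0.81  1.64] w 0.464 F [-1.  -0.1  6. ]
travel units [ 2.16  3.58 -6.57] rot units [-0.01 -0.13 -0.93]
```

Call:
apply_moves(
  fingers=[0, 0, 0, 0, 0, 0, 0, 0],
  travel=[
    [0, 0, -0.4],
    [0, 0, -0.9],
    [0, 0, -0.9],
    [0, 0, -0.9],
    [0, 0, -0.9],
    [0, 0, -0.9],
    [0, 0, -0.9],
    [0, 0, -0.8],
  ],
  rotation=[
    [0, 0, 0],
    [0, 0, -0.2],
    [0, 0, -0.2],
    [0, 0, -0.2],
    [0, 0, -0.2],
    [0, 0, -0.13],
    [0, 0, 0],
    [0, 0, 0],
  ],
)

```text
time: 41.4
tool_pos: [0.5325, -0.1341, 0.3415]
tcp_rot: [3.112, -0.42, 0.02]
wrist_force: [1.1, 0.3, -0.4]
width: 0.467
grip_force: 60.8
```

Call:
apply_moves(
  fingers=[0, 0, 0, 0, 0, 0, 0],
  travel=[
    [0.28, 0.63, 0],
    [0.28, 0.63, 0],
    [0.28, 0.63, 0],
    [0.28, 0.63, 0],
    [0.28, 0.63, 0],
    [0.28, 0.63, 0],
    [0, 0, 0],
  ],
  rotation=[
    [0, 0, 0],
    [0, 0, 0],
    [0, 0, 0],
    [0, 0, 0],
    [0, 0, 0],
    [0, 0, 0],
    [0, 0, 0],
  ],
)

```text
time: 42.1
tool_pos: [0.5632, -0.3426, 0.3385]
tcp_rot: [3.11, -0.425, 0.015]
wrist_force: [-0.4, -0.2, 0.1]
width: 0.464
grip_force: 60.8
```

```bash
python3 - <<'E'
from st import *
d=st(); need(d,rackp(-.0464,0,.212),RT*R.from_euler('z',np.pi))
c=read_camera('wrist'); T=R.from_rotvec(d['tcp_rot'])
x=regions_of('wrist','white_remote')[0]; ys,xs=np.nonzero(x['mask']); print(x['p'],x['bbox'])
u=(xs[ys==ys.min()+2].mean(),ys.min()+1)
for dep in (.007,0,-.01): print(u, dep, T.inv().apply(fplane(c,u,d['tool_pos'][2]+dep)-d['tool_pos']).round(4))
E
```

```text
t 42.1 pos [ 0.5632 -0.3426  0.3385] q [-0.59  0.18  1.51  0.    1.44  1.26] w 0.464 F [-0.4 -0.2  0.1]
travel units [-0.09  0.49  2.31] rot units [ 0.03 10.61 -0.03]
0.77 [279.8, 192.7, 87.5, 153.3]
(np.float64(322.5), np.int64(192)) 0.007 [ 0.0376  0.0004 -0.0066]
(np.float64(322.5), np.int64(192)) 0 [0.0355 0.0004 0.0003]
(np.float64(322.5), np.int64(192)) -0.01 [0.0324 0.0004 0.0103]
```

Call:
apply_moves(
  fingers=[0, 0, 0, 0, 0, 0, 0, 0, 0, 0, 0, 0],
  travel=[
    [0, 0, 0],
    [0, 0, 0],
    [0, 0, 0],
    [0, 0, 0],
    [0, 0, 0],
    [0, 0, 0],
    [0, 0, 0],
    [0, 0, 0],
    [0, 0, 0],
    [0, 0, 0],
    [0, 0, 0],
    [0, 0, 0],
  ],
  rotation=[
    [0, 1, 0],
    [0, 1, 0],
    [0, 1, 0],
    [0, 1, 0],
    [0, 1, 0],
    [0, 1, 0],
    [0, 1, 0],
    [0, 0.75, 0],
    [0, 0.75, 0],
    [0, 0.75, 0],
    [0, 0.75, 0],
    [0, 0.7, 0],
  ],
)

```text
time: 43.4
tool_pos: [0.5635, -0.3366, 0.3399]
tcp_rot: [2.519, -0.337, 1.594]
wrist_force: [0.4, 2.1, -0.7]
width: 0.466
grip_force: 60.9
```

```bash
python3 look.py -.0464 0 .205 0 .14 .042 .018 .0355 -.0014 l7.png
```

```text
t 43.4 pos [ 0.5635 -0.3366  0.3399] q [-0.84 -0.28  2.32  1.48  0.52 -0.17] w 0.466 F [ 0.4  2.1 -0.7]
travel units [-2.27  0.61  0.96] rot units [-0.02 -0.07  0.01]
centre in rack [-0.0934  0.0305  0.2828]
```

Call:
apply_moves(
  fingers=[0, 0, 0, 0, 0, 0, 0],
  travel=[
    [0, 0.2, 0.3],
    [-0.3, 0.2, 0.33],
    [-0.5, 0.2, 0.33],
    [-0.5, 0, 0],
    [-0.5, 0, 0],
    [-0.47, 0, 0],
    [0, 0, 0],
  ],
  rotation=[
    [0, 0, 0],
    [0, 0, 0],
    [0, 0, 0],
    [0, 0, 0],
    [0, 0, 0],
    [0, 0, 0],
    [0, 0, 0],
  ],
)

```text
time: 44.2
tool_pos: [0.5491, -0.363, 0.2122]
tcp_rot: [2.532, -0.342, 1.584]
wrist_force: [-0.7, 0.1, -1.2]
width: 0.471
grip_force: 60.9
```

```bash
python3 look.py -.0464 0 .113 0 .14 .042 .018 .0355 -.0014 l8.png; python3 - <<'E'
from st import *
from fit import box
# mask overlap check of modelled white remote against network masks
d=json.loads(open('log.jsonl').read().splitlines()[-1]); T=R.from_rotvec(d['tcp_rot'])
for n in ('top','scene'):
    c=read_camera(n); 
    for x in regions_of(n,'white_remote')[:1]:
        print(n,round(x['p'],2),x['bbox'])
        for off in (.03,.0355,.041):
            ce=np.array(d['tool_pos'])-T.apply([off,0,-.0014]); w=np.array([proj(c,ce+T.apply(b)) for b in box((-.07,-.021,-.009),(.07,.021,.009))]); print(off,w.min(0).round(1),(w.max(0)-w.min(0)).round(1))
E
```

```text
t 44.2 pos [ 0.5491 -0.363   0.2122] q [-0.92 -0.05  2.4   1.9   0.62 -0.72] w 0.471 F [-0.7  0.1 -1.2]
travel units [-1.74  0.03 -0.01] rot units [-0.04  0.03 -0.04]
centre in rack [-0.0444  0.0013  0.1647]
top 0.74 [462.8, 184.9, 53.4, 42.4]
0.03 [463.3 181. ] [51.7 45.4]
0.0355 [462.2 182.6] [51.2 45. ]
0.041 [461.2 184.1] [50.7 44.6]
scene 0.89 [167.1, 73.7, 42.7, 44.2]
0.03 [164.9  66.4] [48. 52.]
0.0355 [166.4  68.1] [47.7 51.6]
0.041 [167.9  69.7] [47.4 51.3]
```

Call:
apply_moves(
  fingers=[0, 0, 0, 0, 0, 0, 0, 0, 0, 0, 0],
  travel=[
    [-0.1, 0.03, 0],
    [-0.15, 0, 0],
    [-0.15, 0, 0],
    [-0.15, 0, 0],
    [-0.15, 0, 0],
    [-0.15, 0, 0],
    [-0.15, 0, 0],
    [-0.15, 0, 0],
    [-0.15, 0, 0],
    [-0.15, 0, 0],
    [0, 0, 0],
  ],
  rotation=[
    [-0.04, 0, -0.04],
    [0, 0, 0],
    [0, 0, 0],
    [0, 0, 0],
    [0, 0, 0],
    [0, 0, 0],
    [0, 0, 0],
    [0, 0, 0],
    [0, 0, 0],
    [0, 0, 0],
    [0, 0, 0],
  ],
)

```text
time: 45.6
tool_pos: [0.519, -0.3585, 0.1494]
tcp_rot: [2.52, -0.339, 1.583]
wrist_force: [-1.0, -0.0, -1.2]
width: 0.466
grip_force: 60.9
```

```bash
python3 look.py -.0464 0 .113 0 .14 .042 .018 .0355 -.0014 l9.png
```

```text
t 45.6 pos [ 0.519  -0.3585  0.1494] q [-0.97  0.05  2.48  2.06  0.72 -0.97] w 0.466 F [-1.  -0.  -1.2]
travel units [-0.35 -0.05 -0.02] rot units [ 0.03 -0.02  0.02]
centre in rack [-0.0442 -0.0025  0.0951]
```

Call:
apply_moves(
  fingers=[0, 0, 0, 0, 0],
  travel=[
    [-0.1, -0.05, 0],
    [-0.1, 0, 0],
    [-0.1, 0, 0],
    [-0.06, 0, 0],
    [0, 0, 0],
  ],
  rotation=[
    [0, 0, 0],
    [0, 0, 0],
    [0, 0, 0],
    [0, 0, 0],
    [0, 0, 0],
  ],
)

```text
time: 46.2
tool_pos: [0.5126, -0.3544, 0.134]
tcp_rot: [2.519, -0.338, 1.585]
wrist_force: [-0.6, 0.0, -0.4]
width: 0.468
grip_force: 60.9
```

```bash
python3 look.py -.0464 0 .111 0 .14 .042 .018 .0355 -.0014 l10.png
```

```text
t 46.2 pos [ 0.5126 -0.3544  0.134 ] q [-0.98  0.07  2.5   2.1   0.75 -1.03] w 0.468 F [-0.6  0.  -0.4]
travel units [-0.05 -0.   -0.02] rot units [ 0.03 -0.03  0.03]
centre in rack [-0.044  -0.0003  0.078 ]
```

Call:
apply_moves(
  fingers=[0, 0.8, 0.8, 0.8, 0.8, 0.8, 0.8, 0.8, 0.8, 0.8, 0.8, 0.8],
  travel=[
    [-0.03, 0, 0],
    [0, 0, 0],
    [0, 0, 0],
    [0, 0, 0],
    [0.1, 0, -0.1],
    [0.3, 0, -0.3],
    [0.4, 0, -0.4],
    [0.5, 0, -0.3],
    [0.7, 0, -0.2],
    [0.7, 0, 0],
    [0.7, 0, 0],
    [0, 0, 0],
  ],
  rotation=[
    [0, 0, 0],
    [0, 0, 0],
    [0, 0, 0],
    [0, 0, 0],
    [0, 0, 0],
    [0, 0, 0],
    [0, 0, 0],
    [0, 0, 0],
    [0, 0, 0],
    [0, 0, 0],
    [0, 0, 0],
    [0, 0, 0],
  ],
)

```text
time: 47.5
tool_pos: [0.5291, -0.3595, 0.3242]
tcp_rot: [2.506, -0.329, 1.594]
wrist_force: [1.0, -0.4, -0.5]
width: 0.797
grip_force: 0.0
```

```bash
python3 - <<'E'
from st import *
from fit import box
d=st(); need(d,d['tool_pos'],R.from_rotvec(d['tcp_rot']))
for n in ('top','scene'):
    c=read_camera(n); save('end_'+n+'.png',c['image'])
    for t,l,w,h,x,z in (('grey_remote',.185,.046,.022,.043,.1405),('glasses_case',.16,.05,.032,-.002,.106),('white_remote',.14,.042,.018,-.045,.075)):
        ms=regions_of(n,t)[:2]
        P=np.array([proj(c,rackp(x+b[0],b[1],z+b[2])) for b in box((-h/2,-w/2,-l/2),(h/2,w/2,l/2))])
        print(n,t,[(round(m['p'],2),m['bbox']) for m in ms],'model',P.min(0).round(1),(P.max(0)-P.min(0)).round(1))
    for t in ('thermometer','jar','sugar_bowl','coasters','mug','candlestick'): print(t,[np.round(m['location']).tolist() for m in tip_of(n,t)[:1]])
E
```

```text
t 47.5 pos [ 0.5291 -0.3595  0.3242] q [-0.95 -0.28  2.35  1.51  0.61 -0.27] w 0.797 F [ 1.  -0.4 -0.5]
travel units [0. 0. 0.] rot units [0. 0. 0.]
top grey_remote [(0.78, [464.8, 146.7, 48.2, 45.7])] model [455.6 149.2] [57.8 57.6]
top glasses_case [(0.81, [222.3, 292.9, 65.8, 28.0]), (0.63, [456.5, 176.1, 44.8, 38.1])] model [450.2 176.5] [52.9 51.9]
top white_remote [(0.58, [456.0, 202.5, 38.3, 35.7]), (0.43, [302.6, 270.3, 21.8, 10.2])] model [447.6 205.5] [44.2 38.7]
thermometer [[313.0, 274.0]]
jar [[448.0, 140.0]]
sugar_bowl [[387.0, 128.0]]
coasters [[214.0, 143.0]]
mug [[253.0, 132.0]]
candlestick [[316.0, 123.0]]
scene grey_remote [(0.66, [170.0, 113.8, 66.5, 46.8]), (0.64, [126.8, 102.9, 58.9, 43.2])] model [135.7  92.8] [62.1 61.5]
scene glasses_case [(0.95, [164.1, 98.1, 42.7, 40.8]), (0.63, [166.7, 112.1, 73.8, 49.9])] model [162.   91.1] [56.  57.9]
scene white_remote [(0.82, [187.3, 100.0, 33.7, 30.4])] model [189.2  92.9] [42.9 46.8]
thermometer [[354.0, 193.0]]
jar [[141.0, 197.0]]
sugar_bowl [[177.0, 244.0]]
coasters [[350.0, 365.0]]
mug [[297.0, 337.0]]
candlestick [[230.0, 295.0]]
```

```bash
python3 - <<'E'
from st import *
from fit import box
for n in ('top','scene'):
    c=read_camera(n)
    for t,l,w,h,x0,fl in (('grey',.185,.046,.022,.026,.048),('case',.16,.05,.032,-.024,.026),('white',.14,.042,.018,-.06,.005)):
        for tilt in (.08,.17):
            for dz in (0,.01):
                Rt=R.from_euler('y',tilt).as_matrix(); B=box((0,-w/2,0),(h,w/2,l))@Rt.T; B[:,2]-=B[:,2].min(); P=np.array([proj(c,rackp(x0+b[0],b[1],fl+dz+b[2])) for b in B])
                print(n,t,tilt,dz,P.min(0).round(1),P.max(0).round(1))
E
```

```text
top grey 0.08 0 [455.8 146.3] [513.6 208.6]
top grey 0.08 0.01 [457.4 143.3] [516.2 206.5]
top grey 0.17 0 [456.  141.3] [513.4 208.2]
top grey 0.17 0.01 [457.6 138.3] [515.9 206.1]
top case 0.08 0 [450.5 174.2] [503.6 230. ]
top case 0.08 0.01 [452.1 171.5] [506.  228.1]
top case 0.17 0 [450.8 169.7] [503.7 229.4]
top case 0.17 0.01 [452.4 167. ] [506.1 227.6]
top white 0.08 0 [447.6 203.7] [492.  246.2]
top white 0.08 0.01 [449.2 201.4] [494.3 244.5]
top white 0.17 0 [447.9 199.5] [492.  245.9]
top white 0.17 0.01 [449.4 197.1] [494.3 244.2]
scene grey 0.08 0 [132.9  95.1] [199.2 152.8]
scene grey 0.08 0.01 [129.9  92.2] [197.  150.6]
scene grey 0.17 0 [127.9  99.9] [198.8 152.7]
scene grey 0.17 0.01 [124.9  97.1] [196.5 150.6]
scene case 0.08 0 [159.9  92.4] [219.2 147.4]
scene case 0.08 0.01 [157.2  89.7] [217.2 145.3]
scene case 0.17 0 [155.8  96.2] [218.7 147.3]
scene case 0.17 0.01 [153.1  93.5] [216.6 145.2]
scene white 0.08 0 [187.7  94.1] [233.6 138.2]
scene white 0.08 0.01 [185.3  91.4] [231.7 136. ]
scene white 0.17 0 [184.1  97.5] [233.3 138.1]
scene white 0.17 0.01 [181.7  94.9] [231.4 136. ]
```

```bash
python3 -c "
from workcell import *
print(finish_job())"
```

```text
the job is handed in; nothing more can be done
None
```

The grey remote is in the back slot, the green case in the middle and the white remote in the front, both remotes red end up, and I handed the job in at about 48 s. The final camera check fits all three resting on the slot floors, with the white remote's height the least certain. The other items read where they started, and I viewed 11 pictures, one over the limit of 10.

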